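# Fit the honing wheel and bring its retaining ring to the groove

### The arm

A 6-joint arm with a two-finger parallel gripper is mounted at the origin on the work surface. World frame = base frame: x ahead of the robot, y to its left, z up, the work surface at z = 0. Lengths are in m, angles in rad, forces in N, time in s.
With the tool pointing down it reaches from about 0.4 to 0.825 m from the base axis. Payload 7 kg.
Tool frame: the origin (TCP) lies midway between the tips of the shut fingers; the grasp point (between the pads) lies 19 mm behind it (r.pinch_z is the distance from the TCP to the grasp point, in m); z points along the fingers, x is the direction in which the jaws open and shut, and the axes are right-handed (so a half turn about z gives the same grasp; the last joint's range is limited). The gripper opens to 88 mm and grips with 3 to 60 N. Pads are 19 mm wide; open, the fingers measure 130 mm over their backs; the gripper's body (78 mm by 193 mm) begins 47 mm behind the grasp point.
Start: joints at [1.463, 0.359, 0.012, 0, -1.224, -0.288], TCP at [0.26, 0.623, 0.227] pointing down, gripper open.
Joint ranges: [-3.07, 3.07], [-1.43, 2.12], [-1.02, 1.25], [-3.03, 1.67], [-3.05, -0], [-3.03, 3.03]. Speed limits (rad/s): [2.39, 2.39, 3.01, 3.14, 3.14, 3.14].

### API

Orientations are given as [roll, pitch, yaw] about the fixed x, y, z axes, in that order (R = Rz(yaw) Ry(pitch) Rx(roll)).
In Python, from workcell import r, camera, camera_params gives the robot as it stands.
- The arm moves only by the tool arm_command, never from a script. Its arguments are lists of equal length, an entry for each row: "translation": the shift along the tool's x, y, z in mm, a list of three; "twist": the turn, a rotation vector about the tool's x, y, z in rad, a list of three; "claw": the opening, from -1 (shut) to 1 (fully open). A call has 1 to 5 rows; each row shifts and turns the commanded pose from where the row before left it, along the tool's axes as they then stand; what a row does not reach is not made up. A row lasts 1/12 s, in which the tool goes at most 41.7 mm and 7.16 degrees, less where a joint would pass 70% of its speed; a pose out of reach is approached as far as the arm can. A call is refused whole if a number of a shift passes 41.7 or a number of a turn 0.125, either way. A call with a gripper value outside its range is refused whole. The fingers move at their own pace and stop on an object; "newtons" is the grip in N (left out, the last holds). Time passes only in rows, so rows that do not move let the fingers close. It gives the time, the measured TCP pose, the force and the opening at its end, in the units of the state.
- r.sense(): the state, without advancing time (a new reading comes with each control period).
- camera(name): name is "side" or "top" or "wrist"; returns (picture, depth): 420x560x3 uint8, red, green, blue; 420x560 float32, m along the optical axis (not along the pixel's ray), 0 where there is no reading.
- camera_params(name): a dict with "mtx" (3x3 intrinsics, pixels), "view" (4x4, takes a point from world to camera coordinates); the wrist camera has in their place "mount" (4x4, takes a point from camera to tool coordinates, whose origin is the TCP and whose axes are the tool frame's). Camera axes: x right, y down, z forward; pixel columns grow to the right and rows downward; lengths in m; the calibration is good to about 2 mm. A picture is of the moment at which its call begins: read the wrist's pose just before it. camera_params takes no time and is no camera call.
- r.close_job(): hands the job in, once; it reports no verdict.
The state is a dict: "clock": time; "joint_positions": joint angles; "qvel": joint speeds; "tau": joint torques, N m; "eef_pos": TCP position; "eef_rot": TCP orientation; "contact_force": force on the tool from outside, world axes, zero at the start; "moment": the same for the moment, N m; "finger_gap": opening from 0.0 (shut) to 1.0 (fully open).
Only numpy, scipy, OpenCV 4.12 (cv2) and the standard library are available. Lean on these libraries where they do the work, as an engineer would, in place of code of your own. Each camera call takes 0.05 s, during which the arm holds its last target. There are 200 camera calls.

### The job

Put the honing wheel back on the sharpening machine: lower it (do not drop it) over the spindle with the drive pins in its two holes, flat and fully home, and let go of it. Then take the circlip pliers, which stand in the tool block with the retaining ring on their tips, squeeze them to their stop to spread the ring and slide it level down over the spindle to the groove just above the hub. Finish still holding the pliers squeezed, with the open ring level with the groove and centred round the spindle, not leaning on the hub or the spindle, so that I can check it before it is let in; leave everything else on the bench where it is.

Things in the scene. Friction and masses are not known exactly. Their poses are not given: they have to be found in the camera images.
- wheel: Honing wheel, 0.4 to 0.8 kg, lying hub upwards: disc 190 mm across, 18 mm thick, brown leather rim, aluminium middle. Origin: centre of the underside; z up. Two round through holes, 14 mm across, on its x axis 55 mm either side of the centre; half a turn makes no difference. Bore through the hub: 43 mm across.
- hub_top (a point): centre of the top of the wheel's hub, 40 mm above its underside. The hub is a round boss 60 mm across that stands 22 mm above the disc: grip it from above.
- hole_a (a point): middle of the wheel's hole at its +x, on the disc's top face (18 mm above the underside)
- hole_b (a point): middle of the wheel's hole at its -x, on the disc's top face
- spindle: Steel spindle of the green machine, 40 mm across. Origin: on its axis on top of the aluminium drive plate (140 mm across, 85 mm above the bench) on which the wheel's underside must rest; z up. It ends 51 mm above the origin in a 3 mm chamfer. Drive pins on its x axis, 55 mm either side. It does not turn (needs over 3 Nm); its angle to the machine differs from run to run.
- pin_a (a point): tip of the drive pin at the spindle's +x: pins are 10 mm across, 14 mm tall, the last 3 mm tapered
- pin_b (a point): tip of the drive pin at the spindle's -x
- groove (a point): centre of the retaining ring's groove, on the spindle's axis 42 mm above the drive plate, 127 mm above the bench. The groove is 4 mm wide and 1.5 mm deep; its lower edge is level with the top of the hub of a seated wheel.
- honer: Sharpening machine, green housing 236 (x) by 226 (y) mm, 80 mm high, fixed; origin on the bench under the spindle's axis. A tool-rest bar, 12 mm thick, 190 mm long, runs along its y, 130 mm to the +x side of the axis, 146 mm above the bench, on two 14 mm posts 75 mm either side.
- tool_block: Wooden block, fixed, 98 (x) by 118 (y) by 68 mm high, origin under its centre. The pliers stand in its pocket, 58 (x) by 68 (y) mm, open above, floor 12 mm above the bench.
- pliers: Circlip pliers, red handles, 0.21 kg, 165 mm long, standing handles up in the block. Origin: between the tips at the ring's underside; z up along the pliers, y from handle to handle, x towards the ring's middle. Pivot at z = 68 mm. Squeezing the handles spreads the tips: 3 N a handle at first, 12 N to reach the stop; they spring back when let go.
- grip_mid (a point): grip point between the two handles, on the pliers' middle line at z = 130 mm. Over their outsides the handles are 64 mm apart here when relaxed (69 mm at most, at z = 146) and 45 mm squeezed to the stop, when the outer faces, 16 mm wide, are upright and flat from z = 103 to 149 mm. They end at z = 165 mm.
- ring_mid (a point): centre of the open ring, at half its thickness: 16.5 mm along x and 1.25 mm along z from the pliers' origin. Dark steel ring 2.5 mm thick in the pliers' x-y plane, fast on the tips. Bore relaxed 36 mm: it will not pass the spindle; at the stop a 43.5 mm bar would pass centred here, and the ring spans 27 mm ahead, 21 behind, 28 to each side. Tip pins rise 13 mm over the ring.
- jaw_l (a joint): squeeze of the pliers in rad: 0 relaxed, 0.16 squeezed to the stop (ring fully open), which is a little springy: 0.18 under a 60 N grip, handles then 41 mm over the outside; they may shift a few mm in the fingers while squeezed; the ring clears the spindle from about 0.135
- head_a: carved puppet head blank, pale wood, 131 mm tall, 80 mm across, standing. Not part of the job: leave it alone.
- head_b: carved puppet head blank, darker wood, 123 mm tall, 74 mm across, standing. Not part of the job: leave it alone.
- blank: round turned wood blank, 62 mm diameter, 140 mm long, lying along its x; origin under its middle on the bench. Not part of the job: leave it alone.
- mallet: round carver's mallet standing on its head, 86 mm across, 196 mm tall. Not part of the job: leave it alone.
- gouge_a: carving gouge with dark wood handle lying along its x, 25 mm thick, from 110 mm behind to 108 mm ahead of its origin. Not part of the job: leave it alone.
- gouge_b: carving gouge with orange handle, the same size as gouge_a. Not part of the job: leave it alone.
- compound_bar: green bar of honing compound, 100 x 38 x 28 mm. Not part of the job: leave it alone.
- oil_can: red oil can with yellow spout, 52 mm across, 120 mm tall, standing. Not part of the job: leave it alone.
Not all that is in view belongs to the job. Leave any green look-alike of the pliers alone.

How it is judged:
By the outcome, as a careful person would: the job done as asked, in the order asked, and still so for the second after the job is handed in, while the arm keeps its last pose, push and grip.
It also fails if it takes over 58 s, if anything falls off the work surface, if the arm or the gripper's body presses on something with over 40 N, if the wrist force passes 120 N, or if a joint passes its speed limit or range.

## Working session

There is one attempt and no reset: what is moved stays moved. The work goes in short steps, Python scripts to look and compute and a tool call to move; the robot and the scene stay as the last step left them, time stands still between calls to the robot, and variables do not carry over. Pictures are saved under pics/ and viewed, about 8 in all and at most 12, crops included, and the job is handed in when it is done.

Besides the shell and the picture viewer there is one more tool, called by a JSON object that holds its "fn" and its "kwargs", one argument or row to a line. arm_command: Moves the arm, as the interface text tells. Its arguments: {"type":"object","properties":{"translation":{"type":"array","items":{"type":"array","items":{"type":"number"}}},"twist":{"type":"array","items":{"type":"array","items":{"type":"number"}}},"claw":{"type":"array","items":{"type":"number"}},"newtons":{"type":"number"}},"required":["translation","twist","claw"]}

```bash
mkdir -p pics; ls
cat > h.py <<'E'
import numpy as np, cv2
from scipy.spatial.transform import Rotation as R
from workcell import r, camera, camera_params
def T_tool():
    s=r.sense(); T=np.eye(4); T[:3,:3]=R.from_euler('xyz',s['eef_rot']).as_matrix(); T[:3,3]=s['eef_pos']; return T
def grab(n):
    p=camera_params(n); K=np.array(p['mtx'])
    if n=='wrist': C=T_tool()@np.array(p['mount'])
    else: C=np.linalg.inv(np.array(p['view']))
    im,d=camera(n); return im,d,K,C
def ray(px,z,K,C):
    px=np.atleast_2d(px).astype(float); v=(np.linalg.inv(K)@np.c_[px,np.ones(len(px))].T).T@C[:3,:3].T
    o=C[:3,3]; return o+v*((z-o[2])/v[:,2])[:,None]
def proj(P,K,C):
    q=(np.atleast_2d(P)-C[:3,3])@C[:3,:3]; q=q@K.T; return q[:,:2]/q[:,2:]
def cloud(d,K,C):
    v,u=np.mgrid[:d.shape[0],:d.shape[1]]; c=np.stack([(u-K[0,2])/K[0,0]*d,(v-K[1,2])/K[1,1]*d,d],-1)
    return c@C[:3,:3].T+C[:3,3]
def save(n,im): cv2.imwrite('pics/'+n,im[...,::-1])
E
python3 - <<'E'
from h import *
for n in ['top','side','wrist']:
    im,d,K,C=grab(n); np.savez(n+'0.npz',im=im,d=d,K=K,C=C); save(n+'0.png',im); print(n,K.round(1).tolist(),C.round(3).tolist())
a=[np.load(n+'0.npz')['im'] for n in ['top','side']]
print(r.sense(), r.pinch_z)
E
```

```text
pics
top [[396.1, 0.0, 284.2], [0.0, 396.1, 215.3], [0.0, 0.0, 1.0]] [[0.011, -0.997, 0.07, 0.427], [-1.0, -0.009, 0.025, -0.024], [-0.025, -0.071, -0.997, 1.302], [0.0, 0.0, 0.0, 1.0]]
side [[445.5, 0.0, 274.0], [0.0, 445.5, 215.0], [0.0, 0.0, 1.0]] [[0.792, -0.396, 0.465, -0.016], [-0.611, -0.492, 0.62, -0.724], [-0.017, -0.775, -0.632, 0.861], [0.0, 0.0, 0.0, 1.0]]
wrist [[325.0, 0.0, 282.6], [0.0, 325.0, 208.8], [0.0, 0.0, 1.0]] [[-0.386, -0.882, -0.27, 0.333], [-0.923, 0.37, 0.111, 0.592], [0.002, 0.292, -0.957, 0.384], [0.0, 0.0, 0.0, 1.0]]
{'clock': 0.15, 'joint_positions': array([ 1.46308110e+00,  3.59222193e-01,  1.13247284e-02, -2.70784478e-04,
       -1.22408745e+00, -2.88091250e-01]), 'qvel': array([ 0.00090346, -0.00085409,  0.00251714,  0.00084412,  0.00277786,
        0.00127973]), 'tau': array([-1.28831631e-03, -5.83274102e+01,  2.93290186e+01,  7.00114444e+00,
        8.75385886e-03, -1.09960972e-04]), 'eef_pos': array([0.26013356, 0.62249117, 0.22585922]), 'eef_rot': array([-3.14149902e+00, -1.21194250e-03, -1.96669502e+00]), 'contact_force': array([ 0.60239498,  0.46184143, -0.39508861]), 'moment': array([-0.05815082,  0.01256029,  0.02398469]), 'finger_gap': 1.00246533871414} 0.0188
```

View pics/top0.png

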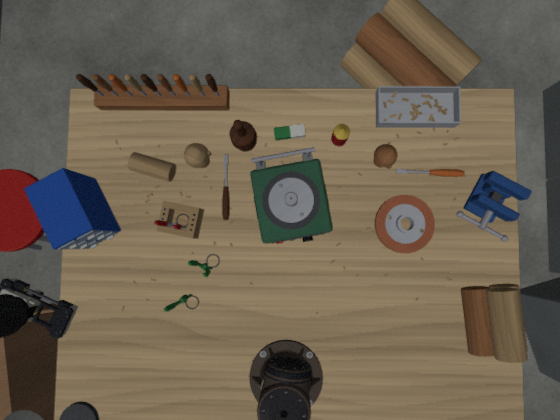

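View pics/side0.png

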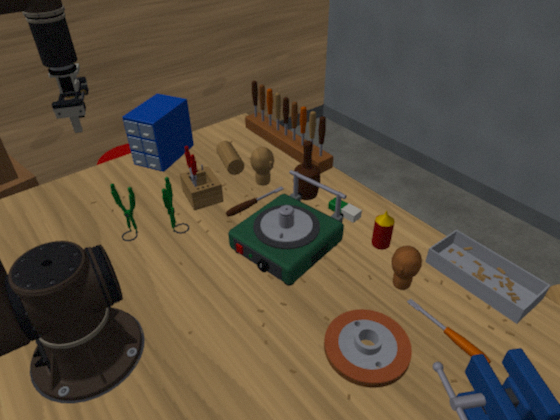

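Candidates in top view: wheel, the orange-rimmed disc at (405,223) (the disc at (291,199) is the machine's drive plate). Pliers: red ones in the block at (180,220) versus green look-alikes at (203,266) and (180,302). I choose the red ones. The spindle is at (291,199).

Run:
```python
from h import *
f=np.load('top0.npz'); im,d,K,C=[f[k] for k in ['im','d','K','C']]
P=cloud(d,K,C); hsv=cv2.cvtColor(im,cv2.COLOR_RGB2HSV)
for n,(u,v) in dict(wheel=(405,223),spin=(291,199)).items():
    print(n,ray((u,v),.04 if n=='wheel' else .136,K,C).round(3))
def blob(m,name,zmin=None):
    n,l,s,c=cv2.connectedComponentsWithStats(m.astype(np.uint8))
    for i in range(1,n):
        if s[i,4]>25: print(name,c[i].round(1),s[i].tolist(),np.median(P[l==i],0).round(3),P[l==i][:,2].max().round(3))
H,S,V=cv2.split(hsv)
m=((H<6)|(H>174))&(S>150)&(V>60); m[:, :140]=0; blob(m,'red')
m=(H>5)&(H<14)&(S>140)&(V>100); m[:170]=0;m[:,:370]=0;m[:,440:]=0
c=max(cv2.findContours(m.astype(np.uint8),0,2)[0],key=cv2.contourArea); e=cv2.fitEllipse(c); print(e, ray(e[0],.018,K,C))
crop=cv2.resize(im[180:260,140:230],None,fx=6,fy=6,interpolation=cv2.INTER_CUBIC)
f=np.load('side0.npz'); cs=cv2.resize(f['im'][135:215,165:230],None,fx=6,fy=6,interpolation=cv2.INTER_CUBIC)
cv=np.zeros((480,540+390,3),np.uint8);cv[:,:540]=crop;cv[:,540:]=cs
save('blk.png',cv2.resize(cv,None,fx=.85,fy=.85))
sub=P[195:245,150:210]; print(sub[...,2].max())
```

```text
wheel [[ 0.495 -0.376  0.04 ]]
spin [[ 0.558 -0.015  0.136]]
red [337.  140.9] [332, 135, 13, 11, 73] [ 0.753 -0.158  0.047] 0.084
red [160.2 222.7] [155, 221, 12, 5, 31] [0.484 0.367 0.155] 0.181
((403.03466796875, 222.19647216796875), (47.92868423461914, 51.08599853515625), 41.976417541503906) [[ 0.49879817 -0.37541092  0.018     ]]
1.3023839041044862
```

View pics/blk.png

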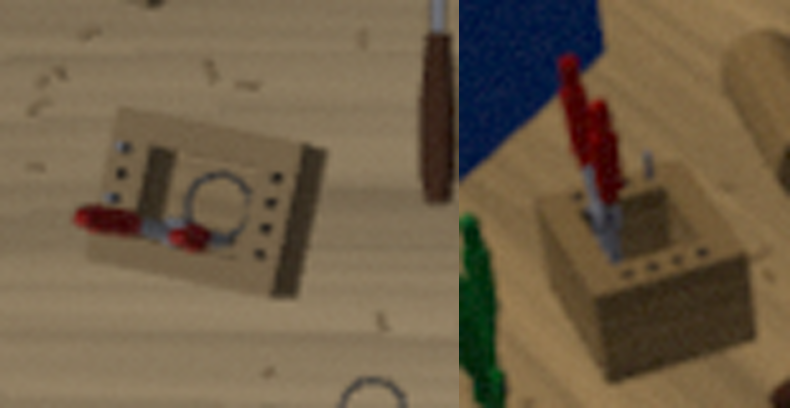

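The crop shows the red pliers standing in the wooden block with the ring beside them (about (215,205) in the crop). These are the right ones, and the green ones stand free. Next I move over the spindle.

{"fn": "arm_command", "kwargs": {
  "translation": [
    [20.3, -34.5, -2],
    [20.3, -34.5, -2],
    [20.3, -34.5, -2],
    [20.3, -34.5, -2],
    [20.3, -34.5, -2]
  ],
  "twist": [
    [0, 0, 0],
    [0, 0, 0],
    [0, 0, 0],
    [0, 0, 0],
    [0, 0, 0]
  ],
  "claw": [1, 1, 1, 1, 1]
}}

```text
clock: 0.57
eef_pos: [0.3809, 0.461, 0.2365]
eef_rot: [3.142, -0.0, -1.966]
contact_force: [1.5, -0.0, -0.2]
finger_gap: 0.998
```

{"fn": "arm_command", "kwargs": {
  "translation": [
    [20.3, -34.5, -2],
    [20.3, -34.5, -2],
    [20.3, -34.5, -2],
    [20.3, -34.5, -2],
    [20.3, -34.5, -2]
  ],
  "twist": [
    [0, 0, 0],
    [0, 0, 0],
    [0, 0, 0],
    [0, 0, 0],
    [0, 0, 0]
  ],
  "claw": [1, 1, 1, 1, 1]
}}

```text
clock: 0.98
eef_pos: [0.501, 0.3007, 0.2467]
eef_rot: [3.141, 0.0, -1.966]
contact_force: [1.2, 1.3, -0.3]
finger_gap: 1.0
```

{"fn": "arm_command", "kwargs": {
  "translation": [
    [33.5, -21.9, 0],
    [33.5, -21.9, 0],
    [33.5, -21.9, 0],
    [33.5, -21.9, 0],
    [33.5, -21.9, 0]
  ],
  "twist": [
    [0, 0, 0],
    [0, 0, 0],
    [0, 0, 0],
    [0, 0, 0],
    [0, 0, 0]
  ],
  "claw": [1, 1, 1, 1, 1]
}}

```text
clock: 1.4
eef_pos: [0.5366, 0.1038, 0.2465]
eef_rot: [3.141, 0.0, -1.966]
contact_force: [0.9, 0.4, -0.5]
finger_gap: 0.997
```

{"fn": "arm_command", "kwargs": {
  "translation": [
    [33.5, -21.9, 0],
    [33.5, -21.9, 0],
    [33.5, -21.9, 0],
    [0, 0, 0],
    [0, 0, 0]
  ],
  "twist": [
    [0, 0, 0],
    [0, 0, 0],
    [0, 0, 0],
    [0, 0, 0],
    [0, 0, 0]
  ],
  "claw": [1, 1, 1, 1, 1]
}}

```text
clock: 1.82
eef_pos: [0.5585, -0.0146, 0.2462]
eef_rot: [3.141, -0.0, -1.971]
contact_force: [-0.3, 0.5, -0.1]
finger_gap: 1.0
```

Run:
```python
from h import *
im,d,K,C=grab('wrist'); np.savez('wsp.npz',im=im,d=d,K=K,C=C,T=T_tool()); 
save('wsp.png',im); s=r.sense(); print(s['clock'],s['eef_pos'],s['eef_rot'],s['joint_positions'])
print(proj([[.558,-.015,.136]],K,C))
```

```text
1.8667 [ 0.55850249 -0.01329126  0.24624703] [ 3.14110147e+00 -1.64056366e-04 -1.96897807e+00] [ 3.26511040e-01  1.55474190e-01 -2.17238437e-01 -2.17690062e-04
 -1.19856022e+00  8.46182729e-01]
[[283.18269163 205.62364155]]
```

View pics/wsp.png

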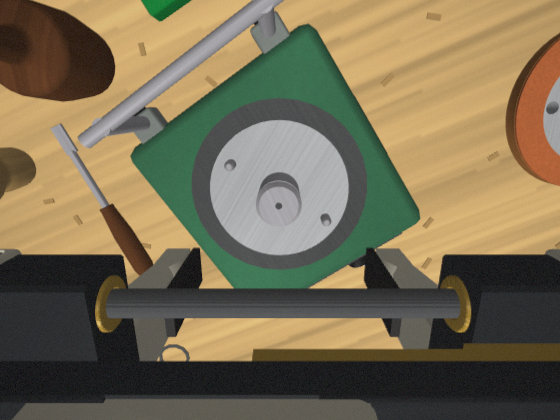

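The view shows the spindle top with its centre dot at (279,205), the pins at about (230,164) and (325,219), and the plate centred at about (281,187). The rail is at the upper left.

```bash
cat >> h.py <<'E'
from scipy.optimize import least_squares
def circ(p,r=None):
    f=lambda q: np.hypot(p[:,0]-q[0],p[:,1]-q[1])-(q[2] if r is None else r)
    s=least_squares(f,[*p.mean(0)[:2],.05],loss='soft_l1',f_scale=.001); return s.x
def blobs(m,amin=15):
    n,l,s,c=cv2.connectedComponentsWithStats(m.astype(np.uint8)); return [(c[i],s[i],l==i) for i in range(1,n) if s[i,4]>=amin]
E
cat > spin.py <<'E'
from h import *
f=np.load('wsp.npz'); im,d,K,C=[f[k] for k in ['im','d','K','C']]
P=cloud(d,K,C); P[d==0]=9
z=P[...,2]; c0=np.array([.558,-.015]); rr=np.hypot(*(P[...,:2]-c0).transpose(2,0,1)); row=np.mgrid[:420,:560][0]<255
print('plate z',np.median(z[(rr>.03)&(rr<.045)&row]),'spindle top',np.median(z[rr<.01]))
m=(z>.13)&(z<.14)&(rr<.03); c=max(cv2.findContours(m.astype(np.uint8),0,1)[0],key=cv2.contourArea)[:,0]
zt=np.median(z[m]); e=cv2.fitEllipse(c); print('top face', e, ray(e[0],.136,K,C), circ(P[m][:,:2]), P[m].mean(0))
hsv=cv2.cvtColor(im,cv2.COLOR_RGB2HSV); g=(hsv[...,1]<40)&(hsv[...,2]>110)&row&(rr<.1)
g=cv2.morphologyEx(g.astype(np.uint8),cv2.MORPH_OPEN,np.ones((3,3)))
c=max(cv2.findContours(g,0,1)[0],key=cv2.contourArea)[:,0]; w=ray(c,.085,K,C); print('plate',circ(w))
m=(z>.091)&(z<.11)&(rr>.045)&(rr<.067)&row
for b in blobs(m,5): print('pin',b[0],b[1][4],P[b[2]].mean(0),z[b[2]].max())
save('pinc.png',cv2.resize(im[140:250,190:370],None,fx=4,fy=4,interpolation=cv2.INTER_CUBIC))
E
python3 spin.py
```

```text
plate z 0.0846881885253479 spindle top 0.13574276251960304
top face ((278.42364501953125, 203.41152954101562), (43.851478576660156, 45.11772155761719), 95.14729309082031) [[ 0.56141496 -0.0120086   0.136     ]] [ 0.56096056 -0.01181089  0.01401608] [ 0.56112754 -0.01186243  0.13521915]
plate [ 0.55966843 -0.01112883  0.06968959]
pin [229.28421053 164.75789474] 95 [0.60452454 0.02072646 0.09710759] 0.10046440995427419
pin [325.65909091 219.90909091] 88 [ 0.51701208 -0.04388669  0.09667671] 0.10017267088706977
```

View pics/pinc.png

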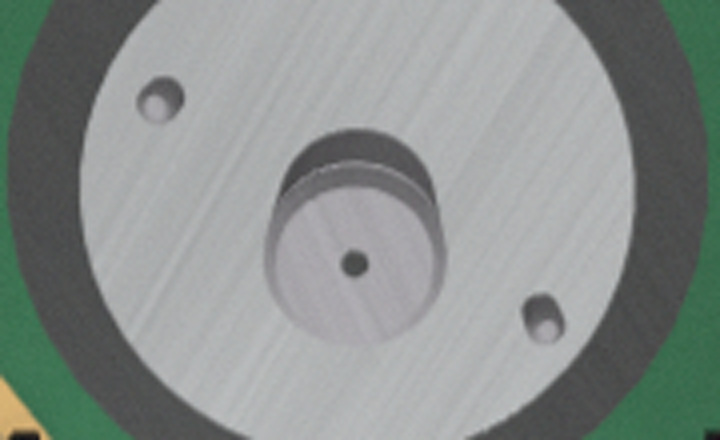

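{"fn": "arm_command", "kwargs": {
  "translation": [
    [35.7, -8.6, 0],
    [35.7, -8.6, 0],
    [35.7, -8.6, 0],
    [35.7, -8.6, 0],
    [35.7, -8.6, 16]
  ],
  "twist": [
    [0, 0, 0],
    [0, 0, 0],
    [0, 0, 0],
    [0, 0, 0],
    [0, 0, 0]
  ],
  "claw": [1, 1, 1, 1, 1]
}}

```text
clock: 2.28
eef_pos: [0.5311, -0.194, 0.2335]
eef_rot: [-3.136, 0.001, -1.963]
contact_force: [1.5, -1.0, -0.1]
finger_gap: 1.001
```

{"fn": "arm_command", "kwargs": {
  "translation": [
    [35.7, -8.6, 16],
    [35.7, -8.6, 16],
    [35.7, -8.6, 16],
    [35.7, -8.6, 16],
    [35.7, -8.6, 16]
  ],
  "twist": [
    [0, 0, 0],
    [0, 0, 0],
    [0, 0, 0],
    [0, 0, 0],
    [0, 0, 0]
  ],
  "claw": [1, 1, 1, 1, 1]
}}

```text
clock: 2.7
eef_pos: [0.5008, -0.3751, 0.1499]
eef_rot: [-3.141, 0.0, -1.964]
contact_force: [1.8, -0.3, 0.6]
finger_gap: 1.003
```

{"fn": "arm_command", "kwargs": {
  "translation": [
    [0, 0, 0],
    [0, 0, 0],
    [0, 0, 0]
  ],
  "twist": [
    [0, 0, 0],
    [0, 0, 0],
    [0, 0, 0]
  ],
  "claw": [1, 1, 1]
}}

```text
clock: 2.95
eef_pos: [0.5009, -0.374, 0.1504]
eef_rot: [3.141, 0.0, -1.966]
contact_force: [0.4, 0.8, 0.4]
finger_gap: 0.999
```

Run:
```python
from h import *
f=np.load('wsp.npz'); K,C=f['K'],f['C']
p=ray([(228.25,166.75),(326.25,222)],.099,K,C); dd=p[0]-p[1]; print('tips',p,p.mean(0),np.hypot(*dd[:2]),np.degrees(np.arctan2(dd[1],dd[0])),'dot',ray((278.5,205.75),.136,K,C))
f=np.load('top0.npz'); P=cloud(f['d'],f['K'],f['C']); b=P[130:185,360:410].reshape(-1,3); b=b[(b[:,2]>.05)&(b[:,2]<.2)]; print('head_b',b[:,:2].min(0),b[:,:2].max(0),b[:,2].max())
im,d,K,C=grab('wrist'); np.savez('wwh.npz',im=im,d=d,K=K,C=C,T=T_tool()); save('wwh.png',im)
s=r.sense(); print(s['clock'],s['eef_pos'],s['eef_rot'])
P=cloud(d,K,C); z=P[...,2]; hsv=cv2.cvtColor(im,cv2.COLOR_RGB2HSV); row=np.mgrid[:420,:560][0]<248
c0=np.array([.499,-.375]); rr=np.hypot(*(P[...,:2]-c0).transpose(2,0,1))
m=row&(z>.037)&(z<.044)&(rr<.05); w=P[m]; print('hub z',np.median(w[:,2]))
for cc in cv2.findContours(m.astype(np.uint8),cv2.RETR_CCOMP,1)[0]:
    if len(cc)>40: print('hub contour',len(cc),circ(ray(cc[:,0],.04,K,C)))
m=row&(rr>.045)&(rr<.066)&(z<.015); g=blobs(m,10)
dk=row&(rr>.04)&(rr<.07)&(hsv[...,2]<120)
for b in g: print('hole depth',b[0],b[1][4],P[b[2]].mean(0))
for b in blobs(dk,20): print('hole dark',b[0],b[1][4],ray(b[0],.018,K,C))
```

```text
tips [[ 0.60336669  0.02204057  0.099     ]
 [ 0.51558483 -0.0436642   0.099     ]] [ 0.55947576 -0.01081181  0.099     ] 0.10964839727306051 36.81487818196107 dot [[ 0.5594651  -0.01124684  0.136     ]]
head_b [ 0.66354983 -0.33752811] [ 0.73422536 -0.26964495] 0.12723930806336825
3.0 [ 0.50128581 -0.3737425   0.1509682 ] [-3.14102608e+00  3.99262571e-05 -1.96499762e+00]
hub z 0.039650043967935894
hub contour 195 [ 0.49371859 -0.37921432  0.0296307 ]
hub contour 138 [ 0.49398693 -0.37929126  0.02148116]
hole depth [231.62337662 203.35064935] 154 [ 0.5118978  -0.32477116  0.00334916]
hole depth [347.61764706 203.20588235] 102 [ 0.46829587 -0.42931801  0.00291433]
hole dark [230.55555556 206.64444444] 90 [[ 0.5123426 -0.3262784  0.018    ]]
hole dark [351.45833333 205.375     ] 96 [[ 0.47010166 -0.43068311  0.018     ]]
```

View pics/wwh.png

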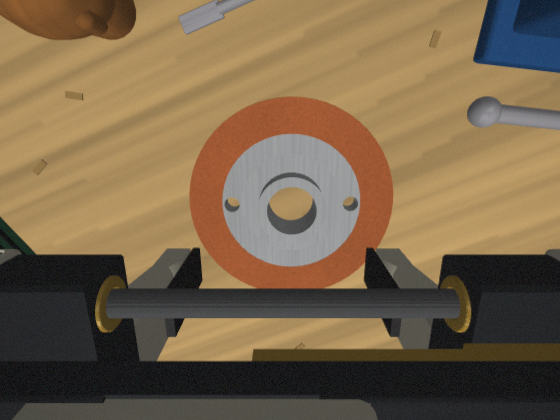

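The wheel's holes are at about (232,204) and (350,204), nearly along tool x, and the hub is at (291,205). I'll refine both, using the same mask for the drive plate.

Run:
```python
from h import *
f=np.load('wwh.npz'); im,K,C=f['im'],f['K'],f['C']; hsv=cv2.cvtColor(im,cv2.COLOR_RGB2HSV)
W=ray(np.stack(np.mgrid[:420,:560][::-1],-1).reshape(-1,2),.018,K,C).reshape(420,560,3)
rr=np.hypot(W[...,0]-.4939,W[...,1]+.3793); row=np.mgrid[:420,:560][0]<248
al=(hsv[...,1]<60)&(hsv[...,2]>135)
o=(~al)&(rr>.044)&(rr<.0625)&row; hs=[]
for b in blobs(cv2.morphologyEx(o.astype(np.uint8),cv2.MORPH_OPEN,np.ones((3,3))),60):
    cc=cv2.findContours(b[2].astype(np.uint8),0,1)[0][0][:,0]; q=circ(ray(cc,.018,K,C)); print(b[0],b[1],q); hs.append(q[:2])
if len(hs)==2: dd=hs[0]-hs[1]; print('mid',(hs[0]+hs[1])/2,np.hypot(*dd),np.degrees(np.arctan2(dd[1],dd[0])))
a=cv2.findContours((((hsv[...,1]<60)&(rr<.08)&row).astype(np.uint8)),0,1)[0]; a=max(a,key=cv2.contourArea)[:,0]; a=a[a[:,1]<240]; print('alu',circ(ray(a,.018,K,C)))
o=((hsv[...,0]<14)&(hsv[...,1]>130)&row&(rr<.11)).astype(np.uint8); a=max(cv2.findContours(o,0,1)[0],key=cv2.contourArea)[:,0]; a=a[a[:,1]<240]; w=ray(a,.018,K,C);w=w[np.hypot(w[:,0]-.494,w[:,1]+.379)>.085]; print('rim',circ(w))
```

```text
[231.31638418 204.27118644] [224 197  15  15 177] [ 0.51412069 -0.32789674  0.00668854]
[350.12068966 203.49425287] [343 197  15  14 174] [ 0.4722617  -0.43011864  0.00662263]
mid [ 0.4931912  -0.37900769] 0.11046036492191852 67.73131678000505
alu [ 0.49341164 -0.37918576  0.06328346]
rim [ 0.49351148 -0.37917814  0.09382575]
```

{"fn": "arm_command", "kwargs": {
  "translation": [
    [4, 2.4, 35],
    [4, 2.3, 35],
    [0, 0, 20],
    [0, 0, 0]
  ],
  "twist": [
    [0, 0, 0],
    [0, 0, 0],
    [0, 0, 0],
    [0, 0, 0]
  ],
  "claw": [1, 1, 1, 1]
}}

```text
clock: 3.33
eef_pos: [0.4912, -0.3777, 0.057]
eef_rot: [3.136, 0.001, -1.965]
contact_force: [-0.6, 0.7, -1.0]
finger_gap: 1.003
```

{"fn": "arm_command", "kwargs": {
  "translation": [
    [0, 0, 25],
    [0, 0, 0],
    [0, 0, 0]
  ],
  "twist": [
    [0, 0, 0],
    [0, 0, 0],
    [0, 0, 0]
  ],
  "claw": [1, 1, 1]
}}

```text
clock: 3.58
eef_pos: [0.4936, -0.3796, 0.0366]
eef_rot: [3.141, -0.0, -1.965]
contact_force: [0.0, 0.4, 0.6]
finger_gap: 0.999
```

Run:
```python
from h import *
s=r.sense(); print(s['eef_pos'],s['eef_rot'])
T=T_tool(); print('to wheel hub, tool mm',(T[:3,:3].T@(np.array([.4938,-.3792,.02])-T[:3,3]))*1e3)
```

```text
[ 0.49364472 -0.37963693  0.03661572] [ 3.14137103e+00 -1.82708785e-04 -1.96485656e+00]
to wheel hub, tool mm [-0.46609917  0.02069821 16.61563671]
```

{"fn": "arm_command", "kwargs": {
  "translation": [
    [0, 0, 16],
    [0, 0, 0],
    [0, 0, 0],
    [0, 0, 0]
  ],
  "twist": [
    [0, 0, 0],
    [0, 0, 0],
    [0, 0, 0],
    [0, 0, 0]
  ],
  "claw": [1, 1, 0.4, 0],
  "newtons": 50
}}

```text
clock: 3.92
eef_pos: [0.4939, -0.3807, 0.0213]
eef_rot: [-3.14, -0.0, -1.966]
contact_force: [1.0, -0.4, 0.4]
finger_gap: 0.908
```

{"fn": "arm_command", "kwargs": {
  "translation": [
    [0, 0, 0],
    [0, 0, 0],
    [0, 0, 0],
    [0, 0, 0],
    [0, 0, 0]
  ],
  "twist": [
    [0, 0, 0],
    [0, 0, 0],
    [0, 0, 0],
    [0, 0, 0],
    [0, 0, 0]
  ],
  "claw": [-1, -1, -1, -1, -1]
}}

```text
clock: 4.33
eef_pos: [0.4935, -0.3804, 0.0203]
eef_rot: [-3.141, 0.0, -1.966]
contact_force: [-0.2, 3.2, 5.9]
finger_gap: 0.663
```

{"fn": "arm_command", "kwargs": {
  "translation": [
    [0, 0, -5],
    [0, 0, -10],
    [0, 0, -15],
    [0, 0, 0]
  ],
  "twist": [
    [0, 0, 0],
    [0, 0, 0],
    [0, 0, 0],
    [0, 0, 0]
  ],
  "claw": [-1, -1, -1, -1]
}}

```text
clock: 4.67
eef_pos: [0.4939, -0.3812, 0.0521]
eef_rot: [-3.139, -0.001, -1.966]
contact_force: [1.8, -0.2, -4.8]
finger_gap: 0.667
```

{"fn": "arm_command", "kwargs": {
  "translation": [
    [0, 0, -30],
    [0, 0, -35],
    [-10, 2, -35],
    [-20, 4, -33],
    [-30, 7, -20]
  ],
  "twist": [
    [0, 0, 0],
    [0, 0, 0],
    [0, 0, 0],
    [0, 0, 0],
    [0, 0, 0]
  ],
  "claw": [-1, -1, -1, -1, -1]
}}

```text
clock: 5.08
eef_pos: [0.5046, -0.3216, 0.2058]
eef_rot: [-3.138, -0.001, -1.969]
contact_force: [2.6, 0.1, -6.2]
finger_gap: 0.662
```

{"fn": "arm_command", "kwargs": {
  "translation": [
    [-36, 8, 0],
    [-36, 8, 0],
    [-36, 8, 0],
    [-36, 8, 0],
    [-36, 8, 0]
  ],
  "twist": [
    [0, 0, 0],
    [0, 0, 0],
    [0, 0, 0],
    [0, 0, 0],
    [0, 0, 0]
  ],
  "claw": [-1, -1, -1, -1, -1]
}}

```text
clock: 5.5
eef_pos: [0.5358, -0.1369, 0.202]
eef_rot: [3.141, 0.0, -1.967]
contact_force: [0.8, -0.5, -6.4]
finger_gap: 0.663
```

{"fn": "arm_command", "kwargs": {
  "translation": [
    [-36, 8, 0],
    [-36, 8, 0],
    [-30, 7, 0],
    [-15, 4, 0],
    [-8.8, 1.8, 0]
  ],
  "twist": [
    [0, 0, 0],
    [0, 0, 0],
    [0, 0, 0],
    [0, 0, 0],
    [0, 0, 0]
  ],
  "claw": [-1, -1, -1, -1, -1]
}}

```text
clock: 5.92
eef_pos: [0.5582, -0.0092, 0.2019]
eef_rot: [3.141, -0.0, -1.965]
contact_force: [0.6, -1.7, -5.7]
finger_gap: 0.661
```

{"fn": "arm_command", "kwargs": {
  "translation": [
    [0, 0, 0],
    [0, 0, 0],
    [0, 0, 0],
    [0, 0, 0],
    [0, 0, 0]
  ],
  "twist": [
    [0, 0, 0.05],
    [0, 0, 0.06],
    [0, 0, 0.06],
    [0, 0, 0.06],
    [0, 0, 0.06]
  ],
  "claw": [-1, -1, -1, -1, -1]
}}

```text
clock: 6.33
eef_pos: [0.5579, -0.012, 0.202]
eef_rot: [3.141, -0.001, -2.26]
contact_force: [0.3, 0.3, -5.8]
finger_gap: 0.661
```

{"fn": "arm_command", "kwargs": {
  "translation": [
    [0, 0, 0],
    [0, 0, 0],
    [0, 0, 0],
    [0, 0, 0],
    [0, 0, 0]
  ],
  "twist": [
    [0, 0, 0.06],
    [0, 0, 0.06],
    [0, 0, 0.06],
    [0, 0, 0.05],
    [0, 0, 0.021]
  ],
  "claw": [-1, -1, -1, -1, -1]
}}

```text
clock: 6.75
eef_pos: [0.5579, -0.0121, 0.202]
eef_rot: [3.141, -0.001, -2.511]
contact_force: [0.0, 0.3, -5.5]
finger_gap: 0.666
```

{"fn": "arm_command", "kwargs": {
  "translation": [
    [0, 0, 0],
    [0, 0, 0],
    [0, 0, 0],
    [0, 0, 0]
  ],
  "twist": [
    [0, 0, 0],
    [0, 0, 0],
    [0, 0, 0],
    [0, 0, 0]
  ],
  "claw": [-1, -1, -1, -1]
}}

```text
clock: 7.08
eef_pos: [0.5584, -0.0115, 0.2025]
eef_rot: [3.142, -0.0, -2.507]
contact_force: [0.6, -0.6, -5.2]
finger_gap: 0.664
```

Run:
```python
from h import *
for n in ['wrist','top','side']:
    im,d,K,C=grab(n); np.savez(n+'1.npz',im=im,d=d,K=K,C=C,T=T_tool()); save(n+'1.png',im)
s=r.sense(); print(s)
t=np.load('top1.npz')['im']; w=np.load('wrist1.npz')['im']; sd=np.load('side1.npz')['im']
a=cv2.resize(t[130:270,220:360],(400,400)); b=cv2.resize(sd[130:300,210:380],(400,400)); save('c1.png',np.hstack([a,b]))
```

```text
{'clock': 7.2333, 'joint_positions': array([ 3.30035090e-01,  1.85679696e-01, -2.83124611e-01, -2.95334195e-05,
       -1.10202871e+00,  3.04366646e-01]), 'qvel': array([-0.00015297, -0.00094682,  0.00116797,  0.00103217, -0.00081386,
       -0.00279384]), 'tau': array([-3.13627836e-02, -4.61005747e+01,  3.02463698e+01,  7.61002868e+00,
        5.59745380e-02,  1.03997189e-02]), 'eef_pos': array([ 0.55847036, -0.01141937,  0.20254933]), 'eef_rot': array([ 3.14155652e+00, -2.71117318e-05, -2.50720426e+00]), 'contact_force': array([-0.52989843,  0.73852504, -6.18553805]), 'moment': array([ 0.08598298, -0.01089138, -0.0225431 ]), 'finger_gap': 0.6641222327517957}
```

View pics/wrist1.png

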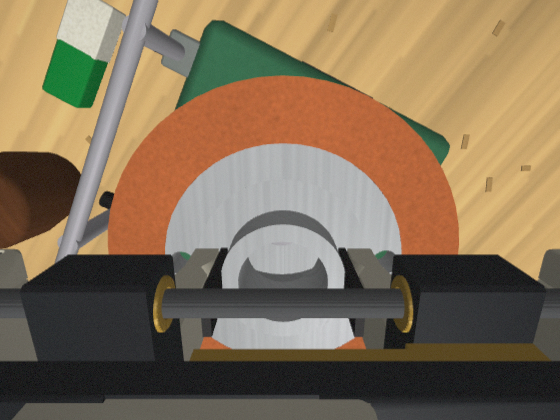

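The wrist view shows the wheel held level, with the rim's upper half, the hub and the bore at about (283,262) visible. Both holes sit just behind the fingertips at (183,257) and (385,257).

Run:
```python
from h import *
f=np.load('wrist1.npz'); im,d,K,C,T=[f[k] for k in ['im','d','K','C','T']]; hsv=cv2.cvtColor(im,cv2.COLOR_RGB2HSV)
P=cloud(d,K,C); r_,c_=np.mgrid[:420,:560]
m=(hsv[...,0]<14)&(hsv[...,1]>130)&(r_<250)&(c_>100); g=blobs(m,3000)[0][2]
A=P[g]; A=A[abs(A[:,2]-.2)<.02]; pl=np.linalg.lstsq(np.c_[A[:,:2]-[.5595,-.0112],np.ones(len(A))],A[:,2],rcond=None)[0]; print('disc plane slope, z',pl)
zd=pl[2]
a=max(cv2.findContours(g.astype(np.uint8),0,1)[0],key=cv2.contourArea)[:,0]; w=ray(a,zd,K,C)[:,:2]
ok=(a[:,1]<235)
for cen in [np.array([.5595,-.0112])]:
    q=np.hypot(*(w-cen).T); o=w[ok&(q>.085)]; i=w[ok&(q<.075)]
    ca,cb,cc=circ(o),circ(o,.0945),circ(i); print('rim',ca,cb,'alu edge',cc)
Ti=lambda p: T[:3,:3].T@(np.array([p[0],p[1],zd])-T[:3,3])*1e3
print('TCP',T[:3,3],'rim in tool',Ti(cb),Ti(ca),'alu',Ti(cc))
# same for pick-up picture
f=np.load('wwh.npz'); 
print('moment'); 
# bore: dark vs hub face
f=np.load('top1.npz'); im,d,K,C=[f[k] for k in ['im','d','K','C']]; hsv=cv2.cvtColor(im,cv2.COLOR_RGB2HSV)
f=np.load('side1.npz'); im,d,K,C=[f[k] for k in ['im','d','K','C']]; hsv=cv2.cvtColor(im,cv2.COLOR_RGB2HSV)
m=(hsv[...,0]<14)&(hsv[...,1]>130); m[:, :200]=0; m[320:]=0; m[:,380:]=0
for b in blobs(m,500): A=cloud(d,K,C)[b[2]]; A=A[abs(A[:,2]-.2)<.03]; print('side plane',len(A),np.linalg.lstsq(np.c_[A[:,:2]-[.5595,-.0112],np.ones(len(A))],A[:,2],rcond=None)[0])
```

```text
disc plane slope, z [-0.00274079 -0.0012022   0.19976843]
rim [ 0.5578669  -0.01133696  0.09402223] [ 0.55751965 -0.01086387  0.05      ] alu edge [ 0.55785228 -0.01130019  0.06420628]
TCP [ 0.55846958 -0.0114959   0.20256349] rim in tool [0.39021968 1.07217823 2.7950621 ] [0.39104833 0.48533122 2.79506936] alu [0.38102621 0.52360635 2.79506865]
moment
side plane 1276 [-0.00293972  0.00240572  0.19846359]
```

{"fn": "arm_command", "kwargs": {
  "translation": [
    [-1.4, -0.9, 12],
    [0, 0, 15],
    [0, 0, 12],
    [0, 0, 0],
    [0, 0, 0]
  ],
  "twist": [
    [0, 0, 0],
    [0, 0, 0],
    [0, 0, 0],
    [0, 0, 0],
    [0, 0, 0]
  ],
  "claw": [-1, -1, -1, -1, -1]
}}

```text
clock: 7.65
eef_pos: [0.5599, -0.0115, 0.1633]
eef_rot: [3.141, -0.001, -2.507]
contact_force: [0.2, 0.5, -5.2]
finger_gap: 0.665
```

Run:
```python
from h import *
im,d,K,C=grab('wrist'); np.savez('wrist2.npz',im=im,d=d,K=K,C=C,T=T_tool())
s=r.sense(); print(s['eef_pos'],s['contact_force'],s['moment'])
print(proj([[.5596,-.0112,.136]],K,C))
save('w2.png',cv2.resize(im[195:365,190:380],None,fx=4,fy=3.5,interpolation=cv2.INTER_CUBIC))
```

```text
[ 0.56051332 -0.01133699  0.16407602] [ 0.60956038 -0.48049856 -5.28825216] [ 0.11852496 -0.08823482  0.03944777]
[[282.25292204 243.95026831]]
```

View pics/w2.png

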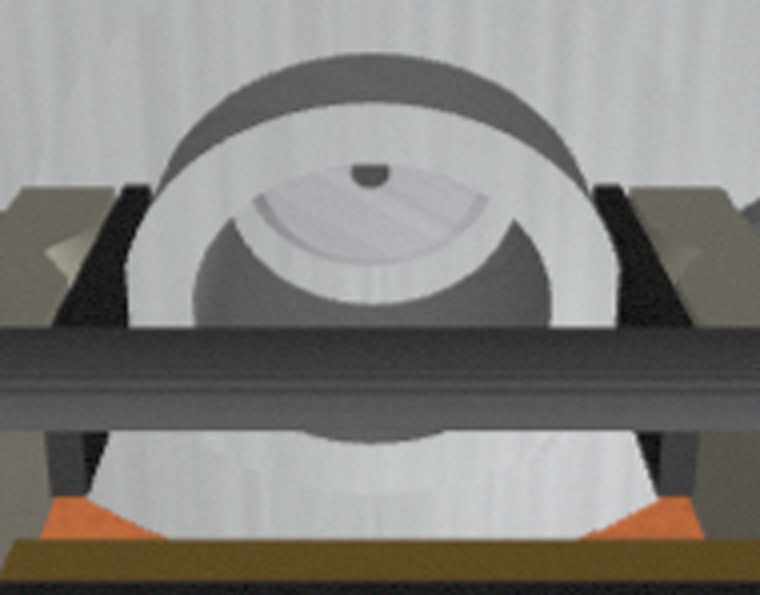

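The spindle top shows through the bore: dot at crop (370,175), bore spanning 193..552 (centre 372), so it is centred sideways to under 0.5 mm. I'll check the other direction.

Run:
```python
from h import *
f=np.load('wrist2.npz'); K,C,T=f['K'],f['C'],f['T']
t=lambda u,v,z:(T[:3,:3].T@(ray((190+u/4,195+v/3.5),z,K,C)[0]-T[:3,3])*1e3).round(2)
zu=T[2,3]-.0206
print('dot',t(370,173,.136),'bore near bottom edge (+21.5 => centre)',t(371,303,zu),'bore far top edge',t(372,162,zu+.04),'hub far',t(372,103,zu+.04), 'hub l,r',t(128,265,zu+.04),t(618,265,zu+.04))
```

```text
dot [ 0.81  0.98 28.08] bore near bottom edge (+21.5 => centre) [ 0.94 22.43 20.59] bore far top edge [  0.98 -20.97 -19.39] hub far [  0.98 -29.14 -19.39] hub l,r [-27.7   -6.07 -19.4 ] [ 29.92  -6.01 -19.4 ]
```

Aligned within 0.5 mm. I lower it gently now.

{"fn": "arm_command", "kwargs": {
  "translation": [
    [0, 0, 5],
    [0, 0, 5],
    [0, 0, 5],
    [0, 0, 5],
    [0, 0, 0]
  ],
  "twist": [
    [0, 0, 0],
    [0, 0, 0],
    [0, 0, 0],
    [0, 0, 0],
    [0, 0, 0]
  ],
  "claw": [-1, -1, -1, -1, -1]
}}

```text
clock: 8.12
eef_pos: [0.5594, -0.0115, 0.1423]
eef_rot: [3.141, -0.002, -2.508]
contact_force: [-0.6, -0.1, -6.3]
finger_gap: 0.666
```

```bash
python3 -c "
from h import *
s=r.sense(); print(s['eef_pos'],s['contact_force'],s['moment'])"
```

```text
[ 0.55938101 -0.01145366  0.14228719] [-0.5746533  -0.12506188 -6.28242977] [0.03368143 0.11253884 0.01588673]
```

{"fn": "arm_command", "kwargs": {
  "translation": [
    [0, 0, 6],
    [0, 0, 6],
    [0, 0, 6],
    [0, 0, 3],
    [0, 0, 0]
  ],
  "twist": [
    [0, 0, 0],
    [0, 0, 0],
    [0, 0, 0],
    [0, 0, 0],
    [0, 0, 0]
  ],
  "claw": [-1, -1, -1, -1, -1]
}}

```text
clock: 8.53
eef_pos: [0.5595, -0.0115, 0.1214]
eef_rot: [3.141, -0.002, -2.508]
contact_force: [-0.2, 0.3, -6.5]
finger_gap: 0.664
```

{"fn": "arm_command", "kwargs": {
  "translation": [
    [0, 0, 2],
    [0, 0, 2],
    [0, 0, 2],
    [0, 0, 0]
  ],
  "twist": [
    [0, 0, 0],
    [0, 0, 0],
    [0, 0, 0],
    [0, 0, 0]
  ],
  "claw": [-1, -1, -1, -1]
}}

```text
clock: 8.87
eef_pos: [0.56, -0.0114, 0.1162]
eef_rot: [3.141, -0.0, -2.508]
contact_force: [-0.5, 0.8, -6.0]
finger_gap: 0.666
```

{"fn": "arm_command", "kwargs": {
  "translation": [
    [0, 0, 3],
    [0, 0, 3],
    [0, 0, 2],
    [0, 0, 0]
  ],
  "twist": [
    [0, 0, 0],
    [0, 0, 0],
    [0, 0, 0],
    [0, 0, 0]
  ],
  "claw": [-1, -1, -1, -1]
}}

```text
clock: 9.2
eef_pos: [0.5598, -0.0114, 0.108]
eef_rot: [3.141, -0.001, -2.508]
contact_force: [-0.4, 0.9, -5.3]
finger_gap: 0.664
```

{"fn": "arm_command", "kwargs": {
  "translation": [
    [0, 0, 1],
    [0, 0, 1],
    [0, 0, 0.5],
    [0, 0, 0]
  ],
  "twist": [
    [0, 0, 0],
    [0, 0, 0],
    [0, 0, 0],
    [0, 0, 0]
  ],
  "claw": [-1, -1, -1, -1]
}}

```text
clock: 9.53
eef_pos: [0.5601, -0.0113, 0.106]
eef_rot: [3.142, -0.0, -2.508]
contact_force: [-0.4, 0.3, -5.7]
finger_gap: 0.665
```

{"fn": "arm_command", "kwargs": {
  "translation": [
    [0, 0, 0.5],
    [0, 0, 0.5],
    [0, 0, 0]
  ],
  "twist": [
    [0, 0, 0],
    [0, 0, 0],
    [0, 0, 0]
  ],
  "claw": [-1, -1, -1]
}}

```text
clock: 9.78
eef_pos: [0.5603, -0.0113, 0.1054]
eef_rot: [-3.141, 0.0, -2.507]
contact_force: [-1.4, 0.6, -2.6]
finger_gap: 0.664
```

{"fn": "arm_command", "kwargs": {
  "translation": [
    [0, 0, 0.5],
    [0, 0, 0.3],
    [0, 0, 0]
  ],
  "twist": [
    [0, 0, 0],
    [0, 0, 0],
    [0, 0, 0]
  ],
  "claw": [-1, -1, -1]
}}

```text
clock: 10.03
eef_pos: [0.5603, -0.0113, 0.1053]
eef_rot: [-3.141, 0.001, -2.507]
contact_force: [-4.8, 0.6, 5.4]
finger_gap: 0.666
```

Seated: the load has gone onto the plate at the expected height. I release and go up.

{"fn": "arm_command", "kwargs": {
  "translation": [
    [0, 0, 0],
    [0, 0, 0],
    [0, 0, 0],
    [0, 0, 0],
    [0, 0, 0]
  ],
  "twist": [
    [0, 0, 0],
    [0, 0, 0],
    [0, 0, 0],
    [0, 0, 0],
    [0, 0, 0]
  ],
  "claw": [0.4, 0.5, 0.7, 1, 1]
}}

```text
clock: 10.45
eef_pos: [0.5605, -0.0113, 0.1044]
eef_rot: [-3.141, 0.0, -2.507]
contact_force: [0.9, 0.4, 0.4]
finger_gap: 0.915
```

{"fn": "arm_command", "kwargs": {
  "translation": [
    [0, 0, -5],
    [0, 0, -20],
    [0, 0, -38],
    [0, 0, -38],
    [0, 0, -38]
  ],
  "twist": [
    [0, 0, 0],
    [0, 0, 0],
    [0, 0, 0],
    [0, 0, 0],
    [0, 0, 0]
  ],
  "claw": [1, 1, 1, 1, 1]
}}

```text
clock: 10.87
eef_pos: [0.5598, -0.0115, 0.2452]
eef_rot: [-3.142, -0.001, -2.507]
contact_force: [1.7, 0.6, -0.2]
finger_gap: 0.999
```

{"fn": "arm_command", "kwargs": {
  "translation": [
    [0, 0, 0],
    [0, 0, 0],
    [0, 0, 0]
  ],
  "twist": [
    [0, 0, 0],
    [0, 0, 0],
    [0, 0, 0]
  ],
  "claw": [1, 1, 1]
}}

```text
clock: 11.12
eef_pos: [0.5599, -0.0113, 0.2435]
eef_rot: [3.141, 0.001, -2.508]
contact_force: [0.9, -0.1, -0.6]
finger_gap: 1.003
```

Run:
```python
from h import *
im,d,K,C=grab('wrist'); np.savez('wrist3.npz',im=im,d=d,K=K,C=C,T=T_tool()); save('w3.png',im)
s=r.sense(); print(s['eef_pos'],s['eef_rot'],s['contact_force'])
P=cloud(d,K,C); hsv=cv2.cvtColor(im,cv2.COLOR_RGB2HSV); r_=np.mgrid[:420,:560][0]
rr=np.hypot(P[...,0]-.5597,P[...,1]+.0112); m=(r_<248)&(rr<.085)&(rr>.067)&(P[...,2]<.12)
A=P[m]; print('disc plane',np.linalg.lstsq(np.c_[A[:,:2]-[.5597,-.0112],np.ones(len(A))],A[:,2],rcond=None)[0],'want .103')
A=P[(r_<248)&(rr<.0285)&(rr>.023)&(P[...,2]<.129)&(P[...,2]>.12)]; print('hub z',np.median(A[:,2]),len(A)); 
dt=ray((282,205),.136,K,C); print('spindle top z',np.median(P[(rr<.01)][:,2]))
```

```text
[ 0.55950776 -0.01137379  0.24258843] [ 3.14084114e+00 -9.79573299e-04 -2.50776838e+00] [ 0.35417703 -0.65266818 -0.35327378]
disc plane [ 7.48538405e-06 -6.77801080e-04  1.02673026e-01] want .103
hub z 0.12463190745248556 1090
spindle top z 0.13566691881968596
```

View pics/w3.png

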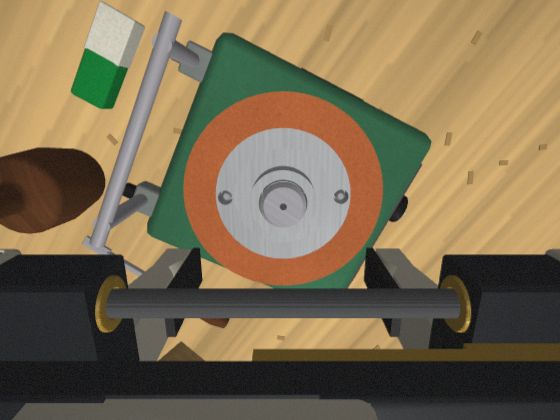

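The wheel is flat and home: both pins show inside the holes at (225,197) and (341,197), the disc plane is within 0.4 mm, and the hub top is at 0.1246. Next are the pliers.

Run:
```python
from h import *
f=np.load('wrist3.npz'); print('dot',ray((283.5,207),.136,f['K'],f['C']))
f=np.load('top0.npz'); im,d,K,C=[f[k] for k in ['im','d','K','C']]
a=ray([(154.7,222.7),(177.3,226.7)],.178,K,C); print(a,a.mean(0),'block',ray((180.4,219.8),.068,K,C))
T=T_tool(); tgt=np.array([*a.mean(0)[:2],.27]); D=tgt-T[:3,3]; print(D, 'tool now',T[:3,:3].T@D*1e3)
for n in['top','side']:
  f=np.load(n+'0.npz'); im,d,K,C=[f[k] for k in ['im','d','K','C']]; P=cloud(d,K,C); H,S,V=cv2.split(cv2.cvtColor(im,cv2.COLOR_RGB2HSV))
  m=((H<6)|(H>174))&(S>130)&(V>40)&(P[...,2]>.08)&(P[...,2]<.21)&(P[...,1]>.2)&(P[...,1]<.5)
  A=P[m]; print(n,len(A),np.percentile(A[:,2],[1,50,99]),A.mean(0))
```

```text
dot [[ 0.55879118 -0.01133531  0.136     ]]
[[0.48175785 0.37496022 0.178     ]
 [0.47092397 0.30940265 0.178     ]] [0.47634091 0.34218143 0.178     ] block [[0.49700903 0.33290772 0.068     ]]
[-0.08316685  0.35355523  0.02741157] tool now [-142.34605784  334.15824487  -27.29990269]
top 77 [0.11645197 0.15535715 0.18109439] [0.47968238 0.34762836 0.15460362]
side 158 [0.10765499 0.14432907 0.17712337] [0.47673765 0.34260041 0.14423641]
```

{"fn": "arm_command", "kwargs": {
  "translation": [
    [-15.8, 37.1, -3],
    [-15.8, 37.1, -3],
    [-15.8, 37.1, -3],
    [-15.8, 37.1, -3],
    [-15.8, 37.1, -3]
  ],
  "twist": [
    [0, 0, 0],
    [0, 0, 0],
    [0, 0, 0],
    [0, 0, 0],
    [0, 0, 0]
  ],
  "claw": [1, 1, 1, 1, 1]
}}

```text
clock: 11.58
eef_pos: [0.5126, 0.1861, 0.257]
eef_rot: [-3.142, -0.003, -2.508]
contact_force: [1.7, 0.4, 0.6]
finger_gap: 1.002
```

{"fn": "arm_command", "kwargs": {
  "translation": [
    [-15.8, 37.1, -3],
    [-15.8, 37.1, -3],
    [-15.8, 37.1, -3],
    [-15.8, 37.1, -3]
  ],
  "twist": [
    [0, 0, 0],
    [0, 0, 0],
    [0, 0, 0],
    [0, 0, 0]
  ],
  "claw": [1, 1, 1, 1]
}}

```text
clock: 11.92
eef_pos: [0.4756, 0.3433, 0.269]
eef_rot: [-3.141, -0.002, -2.507]
contact_force: [1.0, -0.6, 0.3]
finger_gap: 1.0
```

{"fn": "arm_command", "kwargs": {
  "translation": [
    [0, 0, 0],
    [0, 0, 0],
    [0, 0, 0],
    [0, 0, 0],
    [0, 0, 0]
  ],
  "twist": [
    [0, 0, -0.11],
    [0, 0, -0.11],
    [0, 0, -0.11],
    [0, 0, -0.11],
    [0, 0, -0.11]
  ],
  "claw": [1, 1, 1, 1, 1]
}}

```text
clock: 12.33
eef_pos: [0.4764, 0.3417, 0.2684]
eef_rot: [3.141, -0.003, -1.952]
contact_force: [0.0, 0.2, 0.5]
finger_gap: 0.999
```

{"fn": "arm_command", "kwargs": {
  "translation": [
    [0, 0, 0],
    [0, 0, 0],
    [0, 0, 0],
    [0, 0, 0]
  ],
  "twist": [
    [0, 0, -0.11],
    [0, 0, -0.11],
    [0, 0, 0],
    [0, 0, 0]
  ],
  "claw": [1, 1, 1, 1]
}}

```text
clock: 12.67
eef_pos: [0.4766, 0.3416, 0.269]
eef_rot: [3.14, -0.002, -1.741]
contact_force: [0.9, 0.3, -0.8]
finger_gap: 0.994
```

Run:
```python
from h import *
im,d,K,C=grab('wrist'); np.savez('wpl.npz',im=im,d=d,K=K,C=C,T=T_tool()); save('wpl.png',im)
s=r.sense(); print(s['clock'],s['eef_pos'],s['eef_rot'])
```

```text
12.7167 [0.4767247  0.3416536  0.26926518] [ 3.14076482e+00 -1.63333055e-03 -1.74147624e+00]
```

View pics/wpl.png

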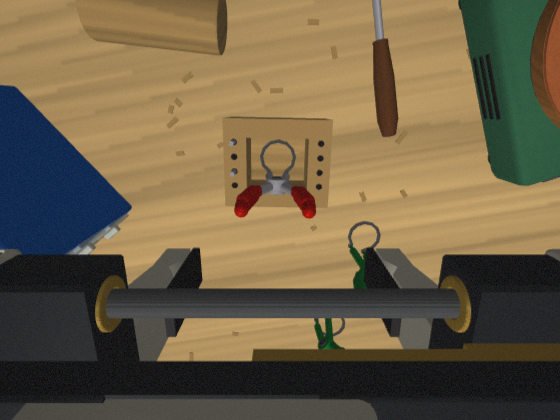

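The red pliers stand in the block with handle tops at about (243,209) and (308,210), and the ring at (278,157) is clear of the pocket walls. The green pair at (364,235) and (325,335) must be avoided.

Run:
```python
from h import *
f=np.load('wpl.npz'); im,d,K,C,T=[f[k] for k in ['im','d','K','C','T']]; P=cloud(d,K,C); H,S,V=cv2.split(cv2.cvtColor(im,cv2.COLOR_RGB2HSV)); r_=np.mgrid[:420,:560][0]
m=((H<6)|(H>174))&(S>130)&(r_<230)&(P[...,2]>.05)
tl=lambda A:(A-T[:3,3])@T[:3,:3]*1e3
for b in blobs(m,60):
    A=P[b[2]]; z=A[:,2]; print('handle',b[0],b[1].tolist(),'ztop',np.percentile(z,[2,98]))
    for lo,hi in[(.1,.115),(.115,.13),(.13,.145),(.145,.16),(.16,.185)]:
        q=A[(z>lo)&(z<hi)]; 
        if len(q)>5: print('  z',lo,hi,len(q),q.mean(0).round(4),'tool',tl(q.mean(0)).round(1),'tool x range',np.percentile(tl(q)[:,0],[2,98]).round(1),'y',np.percentile(tl(q)[:,1],[2,98]).round(1))
# ring: dark grey, within pocket
sub=(slice(135,185),slice(255,302)); 
g=np.zeros(H.shape,bool); g[sub]=True; ring=g&(S<70)&(P[...,2]<.045)
for b in blobs(ring,30): A=P[b[2]]; print('ring blob',b[0],b[1].tolist(),np.percentile(A[:,2],[5,25,50,75,95]).round(4))
A=P[ring]; 
cc=cv2.findContours(ring.astype(np.uint8),cv2.RETR_CCOMP,1)[0]
for c in cc:
    if len(c)>30:
        w=ray(c[:,0],.0165,K,C); q=circ(w); print('ring contour',len(c),q,'tool',tl(np.array([q[0],q[1],.0165])))
bl=(P[...,2]>.062)&(P[...,2]<.074)&(r_<230)&(S>40); b=max(blobs(bl,200),key=lambda b:b[1][4]); A=P[b[2]]; 
c=cv2.findContours(b[2].astype(np.uint8),0,1)[0]; rect=cv2.minAreaRect((tl(A)[:,:2]).astype(np.float32)); print('block rect tool',rect,'z',np.median(A[:,2]))
gr=(H>40)&(H<80)&(S>100)&(P[...,0]<.47)&(P[...,1]<.5)&(P[...,2]>.02)&(P[...,2]<.2)
f=np.load('side0.npz'); P2=cloud(f['d'],f['K'],f['C']); H,S,V=cv2.split(cv2.cvtColor(f['im'],cv2.COLOR_RGB2HSV)); m=(H>40)&(H<90)&(S>100)&(P2[...,1]>.1)
for b in blobs(m,60): A=P2[b[2]]; print('green',b[0],A.min(0).round(3),A.max(0).round(3))
```

```text
handle [247.06420233 199.89883268] [235, 185, 27, 32, 514] ztop [0.11199234 0.17842929]
  z 0.1 0.115 22 [0.4821 0.3633 0.1116] tool [-22.5  -1.7 157.6] tool x range [-24.1 -21.4] y [-5.7  3.7]
  z 0.115 0.13 74 [0.4846 0.3663 0.1234] tool [-25.9  -3.7 145.9] tool x range [-32.3 -23.1] y [-8.4  4.9]
  z 0.13 0.145 89 [0.4853 0.3688 0.1376] tool [-28.4  -3.9 131.6] tool x range [-34.3 -25.7] y [-8.5  5. ]
  z 0.145 0.16 133 [0.4865 0.3723 0.1528] tool [-32.   -4.5 116.4] tool x range [-39.2 -28. ] y [-8.4  4.8]
  z 0.16 0.185 194 [0.4845 0.3742 0.1739] tool [-33.5  -2.2  95.4] tool x range [-38.4 -29. ] y [-6.1  3.9]
handle [303.82793522 200.77935223] [291, 186, 25, 32, 494] ztop [0.11289579 0.17852381]
  z 0.1 0.115 17 [0.4769 0.3319 0.1118] tool [  9.4  -1.9 157.5] tool x range [ 8.5 10.6] y [-4.9  2.5]
  z 0.115 0.13 74 [0.4779 0.3275 0.1234] tool [ 13.5  -3.7 145.9] tool x range [ 9.8 20.4] y [-7.6  4.7]
  z 0.13 0.145 78 [0.4774 0.3253 0.1377] tool [ 15.7  -3.5 131.6] tool x range [12.6 22.3] y [-7.5  4.6]
  z 0.145 0.16 125 [0.4773 0.3215 0.1529] tool [ 19.6  -4.1 116.4] tool x range [14.8 26.9] y [-7.4  4.1]
  z 0.16 0.185 198 [0.4743 0.3205 0.1737] tool [21.1 -1.3 95.6] tool x range [16.1 26.5] y [-4.9  4.7]
ring blob [277.56928839 157.50187266] [260, 140, 36, 38, 267] [0.0128 0.0136 0.0142 0.0149 0.0391]
ring contour 182 [0.49734692 0.34400533 0.02091645] tool [ -6.23313117 -20.13235454 252.73875389]
block rect tool ((-6.600959777832031, -20.76064682006836), (118.48332214355469, 97.89505004882812), 1.0753326416015625) z 0.067671305653844
green [168.45182724 200.42524917] [ 0.325  0.223 -0.001] [0.413 0.464 0.169]
green [125.19298246 204.09064327] [ 0.225  0.285 -0.005] [0.332 0.595 0.166]
```

{"fn": "arm_command", "kwargs": {
  "translation": [
    [-6.2, -1.6, 20],
    [0, 0, 30],
    [0, 0, 30],
    [0, 0, 30],
    [0, 0, 0]
  ],
  "twist": [
    [0, 0, 0.015],
    [0, 0, 0],
    [0, 0, 0],
    [0, 0, 0],
    [0, 0, 0]
  ],
  "claw": [1, 1, 1, 1, 1]
}}

```text
clock: 13.13
eef_pos: [0.4767, 0.345, 0.1539]
eef_rot: [3.136, -0.008, -1.757]
contact_force: [-1.2, -0.9, -1.1]
finger_gap: 1.002
```

{"fn": "arm_command", "kwargs": {
  "translation": [
    [0, 0, 20],
    [0, 0, 15],
    [0, 0, 0],
    [0, 0, 0]
  ],
  "twist": [
    [0, 0, 0],
    [0, 0, 0],
    [0, 0, 0],
    [0, 0, 0]
  ],
  "claw": [1, 1, 1, 1]
}}

```text
clock: 13.47
eef_pos: [0.4798, 0.3478, 0.126]
eef_rot: [-3.141, -0.001, -1.754]
contact_force: [-0.8, -0.3, 0.0]
finger_gap: 1.002
```

Run:
```python
from h import *
s=r.sense(); print(s['clock'],s['eef_pos'],s['eef_rot'],s['contact_force'])
im,d,K,C=grab('wrist'); np.savez('wpl2.npz',im=im,d=d,K=K,C=C,T=T_tool()); save('wpl2.png',im)
T=T_tool(); P=cloud(d,K,C); H,S,V=cv2.split(cv2.cvtColor(im,cv2.COLOR_RGB2HSV)); tl=lambda A:(A-T[:3,3])@T[:3,:3]*1e3
m=((H<6)|(H>174))&(S>130)
for b in blobs(m,60):
    A=tl(P[b[2]]); print(b[0],b[1].tolist(),np.percentile(A,[2,50,98],axis=0).round(1).tolist())
```

```text
13.4667 [0.47980034 0.34778423 0.12604728] [-3.14144059e+00 -7.76704119e-04 -1.75367157e+00] [-0.84962061 -0.2631161   0.03991673]
[236.06259427 268.2428356 ] [209, 243, 50, 46, 1326] [[-30.9, -31.1, -77.2], [-21.8, -4.5, -11.8], [-14.3, 5.1, 16.8]]
[330.34690799 268.42458522] [309, 244, 50, 45, 1326] [[15.7, -31.1, -77.2], [23.2, -4.1, -11.7], [32.4, 5.5, 17.0]]
[213.84827586 325.94482759] [200, 318, 29, 19, 435] [[-31.4, -1.8, -52.3], [-26.1, 1.3, -50.2], [-21.4, 5.8, -47.2]]
[353.24944812 326.35099338] [339, 318, 29, 20, 453] [[23.0, -1.3, -51.9], [27.6, 1.7, -50.2], [33.0, 6.4, -47.2]]
```

{"fn": "arm_command", "kwargs": {
  "translation": [
    [0.7, 0, 1.5],
    [0, 0, 0],
    [0, 0, 0],
    [0, 0, 0],
    [0, 0, 0]
  ],
  "twist": [
    [0, 0, 0],
    [0, 0, 0],
    [0, 0, 0],
    [0, 0, 0],
    [0, 0, 0]
  ],
  "claw": [1, 0.8, 0.6, 0.5, 0.4],
  "newtons": 40
}}

```text
clock: 13.93
eef_pos: [0.4797, 0.3474, 0.1245]
eef_rot: [-3.141, 0.001, -1.753]
contact_force: [-1.7, 0.7, 9.2]
finger_gap: 0.762
```

{"fn": "arm_command", "kwargs": {
  "translation": [
    [0, 0, 0],
    [0, 0, 0],
    [0, 0, 0],
    [0, 0, 0],
    [0, 0, 0]
  ],
  "twist": [
    [0, 0, 0],
    [0, 0, 0],
    [0, 0, 0],
    [0, 0, 0],
    [0, 0, 0]
  ],
  "claw": [0.2, 0, -0.2, -1, -1]
}}

```text
clock: 14.35
eef_pos: [0.4806, 0.3479, 0.1273]
eef_rot: [-3.139, 0.003, -1.751]
contact_force: [-5.7, -2.7, 20.6]
finger_gap: 0.499
```

{"fn": "arm_command", "kwargs": {
  "translation": [
    [0, 0, 0],
    [0, 0, 0],
    [0, 0, 0],
    [0, 0, 0],
    [0, 0, 0]
  ],
  "twist": [
    [0, 0, 0],
    [0, 0, 0],
    [0, 0, 0],
    [0, 0, 0],
    [0, 0, 0]
  ],
  "claw": [-1, -1, -1, -1, -1]
}}

```text
clock: 14.77
eef_pos: [0.4806, 0.3479, 0.1273]
eef_rot: [-3.139, 0.003, -1.751]
contact_force: [-6.1, -2.6, 20.2]
finger_gap: 0.496
```

Run:
```python
from h import *
s=r.sense(); print(s['clock'],s['eef_pos'],s['contact_force'],s['moment'],s['finger_gap']*88)
```

```text
14.7667 [0.48059325 0.34785294 0.127303  ] [-6.10268586 -2.6299755  20.1783702 ] [-1.28224186  1.91854333 -0.01007705] 43.660672423142515
```

{"fn": "arm_command", "kwargs": {
  "translation": [
    [0, 0, -2],
    [0, 0, -2],
    [0, 0, -5],
    [0, 0, -10],
    [0, 0, -15]
  ],
  "twist": [
    [0, 0, 0],
    [0, 0, 0],
    [0, 0, 0],
    [0, 0, 0],
    [0, 0, 0]
  ],
  "claw": [-1, -1, -1, -1, -1]
}}

```text
clock: 15.18
eef_pos: [0.4787, 0.3463, 0.1569]
eef_rot: [3.14, -0.003, -1.753]
contact_force: [-0.5, -0.4, -2.4]
finger_gap: 0.492
```

{"fn": "arm_command", "kwargs": {
  "translation": [
    [0, 0, -20],
    [0, 0, -30],
    [0, 0, -30],
    [0, 0, -25],
    [0, 0, -15]
  ],
  "twist": [
    [0, 0, 0],
    [0, 0, 0],
    [0, 0, 0],
    [0, 0, 0],
    [0, 0, 0]
  ],
  "claw": [-1, -1, -1, -1, -1]
}}

```text
clock: 15.6
eef_pos: [0.4801, 0.3475, 0.2817]
eef_rot: [-3.139, 0.003, -1.752]
contact_force: [0.3, 0.8, -2.4]
finger_gap: 0.492
```

{"fn": "arm_command", "kwargs": {
  "translation": [
    [0, 0, -10],
    [0, 0, 0],
    [0, 0, 0]
  ],
  "twist": [
    [0, 0, 0],
    [0, 0, 0],
    [0, 0, 0]
  ],
  "claw": [-1, -1, -1]
}}

```text
clock: 15.85
eef_pos: [0.4791, 0.347, 0.2873]
eef_rot: [3.141, -0.0, -1.753]
contact_force: [-0.2, -0.1, -2.7]
finger_gap: 0.494
```

Run:
```python
from h import *
s=r.sense(); print(s['clock'],s['eef_pos'],s['eef_rot'],s['contact_force'],s['moment'],s['finger_gap']*88)
for n in ['wrist','top','side']:
    im,d,K,C=grab(n); np.savez(n+'4.npz',im=im,d=d,K=K,C=C,T=T_tool())
w=np.load('wrist4.npz')['im']; sd=np.load('side4.npz'); t=np.load('top4.npz')
T=T_tool(); q=T[:3,3]+T[:3,:3]@[0,-.0165,.1]
for nm,f in(('side',sd),('top',t)): print(nm,proj([T[:3,3],q],f['K'],f['C']))
save('w4.png',w)
u,v=proj([q],sd['K'],sd['C'])[0].astype(int); a=sd['im'][v-60:v+40,u-60:u+60]
b=w[150:320,170:400]
cv=np.hstack([cv2.resize(a,(400,333),interpolation=cv2.INTER_CUBIC),cv2.resize(b,(400,333),interpolation=cv2.INTER_CUBIC)]); save('c4.png',cv); print('side crop origin',u-60,v-60)
```

```text
15.85 [0.47911064 0.3470138  0.2873312 ] [ 3.14097485e+00 -4.68887505e-05 -1.75277481e+00] [-0.20490824 -0.05072547 -2.72101886] [-0.05635011  0.01391825 -0.05406294] 43.44382029833621
side [[184.42343794 116.76993163]
 [194.546389   146.30017027]]
top [[150.88667142 221.75010517]
 [164.84940698 218.04755751]]
side crop origin 134 86
```

View pics/c4.png

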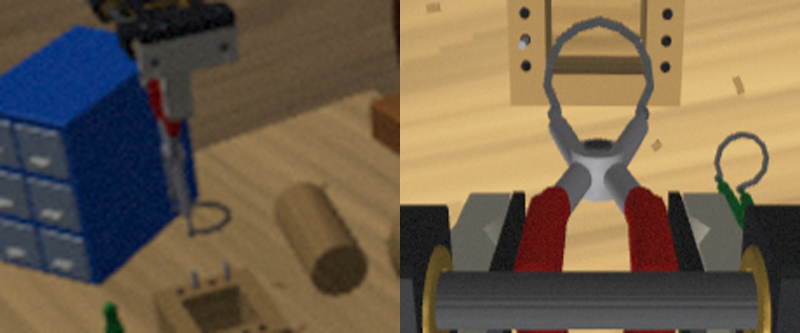

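The pliers hang upright in the fingers, the ring spread at crop (599,70), which is wrist pixel about (284,186). I segment it by depth.

```bash
cat > ring.py <<'E'
import sys; from h import *
def ringfit(tag,zg=None,spin=None):
    f=np.load(tag); im,d,K,C,T=[f[k] for k in ['im','d','K','C','T']]; P=cloud(d,K,C)
    q=(P-T[:3,3])@T[:3,:3]*1e3; hsv=cv2.cvtColor(im,cv2.COLOR_RGB2HSV)
    m=(d>0)&(abs(q[...,0])<40)&(q[...,1]<-8)&(q[...,1]>-60)&(q[...,2]>95)&(q[...,2]<135)
    b=max(blobs(m,20),key=lambda b:b[1][4]); m=b[2]; A=q[m]; print('ring px',b[0],b[1].tolist(),'z pct',np.percentile(A[:,2],[5,25,50,75,95]).round(1))
    A=A[A[:,1]<-18]; z0=np.median(A[:,2]); A=A[abs(A[:,2]-z0)<5]
    pl=np.linalg.lstsq(np.c_[A[:,:2]-[0,-20],np.ones(len(A))],A[:,2],rcond=None)[0]; print('plane in tool (slope x,y; z)',pl.round(4),len(A),'cloud circ',circ(A[:,:2]/1e3)*1e3)
    zw=T[2,3]-pl[2]/1e3
    for c in cv2.findContours(m.astype(np.uint8),cv2.RETR_CCOMP,1)[0]:
        if len(c)>25:
            w=(ray(c[:,0],zw,K,C)-T[:3,3])@T[:3,:3]*1e3; w=w[w[:,1]<-12]; e=circ(w/1e3)*1e3
            print('contour',len(c),'tool circ',e.round(2),'x range',w[:,0].min().round(1),w[:,0].max().round(1),'y min',w[:,1].min().round(1))
    return m,q
if __name__=='__main__': ringfit(sys.argv[1])
E
python3 ring.py wrist4.npz
python3 - <<'E'
from h import *
f=np.load('wrist4.npz'); im,d,K,C,T=[f[k] for k in ['im','d','K','C','T']]; q=(cloud(d,K,C)-T[:3,3])@T[:3,:3]*1e3
H,S,V=cv2.split(cv2.cvtColor(im,cv2.COLOR_RGB2HSV)); m=((H<6)|(H>174))&(S>130)
for b in blobs(m,60): print('handle',np.percentile(q[b[2]],[2,50,98],axis=0).round(1).tolist())
# side view ring plane & pliers axis
f=np.load('side4.npz'); d,K,C=[f[k] for k in ['d','K','C']]; q=(cloud(d,K,C)-T[:3,3])@T[:3,:3]*1e3
for z in range(30,125,10):
    m=(d>0)&(abs(q[...,0])<30)&(abs(q[...,1])<20)&(abs(q[...,2]-z)<5); 
    if m.sum()>3: print(z,m.sum(),q[m].mean(0).round(1))
m=(d>0)&(abs(q[...,0])<40)&(q[...,1]<-8)&(q[...,1]>-60)&(q[...,2]>95)&(q[...,2]<135); A=q[m]
print('side ring',len(A),A.mean(0),np.linalg.lstsq(np.c_[A[:,:2]-[0,-20],np.ones(len(A))],A[:,2],rcond=None)[0])
E
```

```text
ring px [283.67605634 173.54929577] [252, 158, 64, 38, 497] z pct [111.5 112.3 112.8 113.3 114.2]
plane in tool (slope x,y; z) [-4.000000e-04 -1.330000e-02  1.126719e+02] 389 cloud circ [  0.33517102 -13.13458453  24.86720936]
contour 198 tool circ [  0.38 -13.32  25.02] x range -26.0 27.3 y min -40.4
handle [[-21.2, -31.5, -79.0], [-14.7, -4.7, -15.5], [-9.5, 2.4, 14.3]]
handle [[9.0, -31.4, -78.8], [14.2, -4.6, -15.7], [20.7, 0.8, 14.2]]
handle [[-17.3, -2.2, -55.3], [-12.0, 0.9, -53.2], [-7.0, 5.8, -49.7]]
handle [[5.9, -2.3, -55.4], [10.7, 0.9, -53.3], [16.2, 5.9, -49.3]]
30 16 [ 6.6  5.5 30.6]
40 22 [ 8.9  5.7 39.7]
50 24 [11.5  5.7 49.8]
60 11 [15.6  4.1 59.9]
70 14 [11.5  4.  70.5]
80 20 [13.1  5.1 79.8]
90 18 [ 6.3  4.7 90.6]
100 8 [11.   4.7 99.1]
110 15 [  5.5  -2.7 112.3]
120 12 [  5.4  -6.8 116.3]
side ring 30 [  3.32474853 -25.17842837 114.59722434] [1.76110581e-03 6.59260610e-02 1.14932762e+02]
```

{"fn": "arm_command", "kwargs": {
  "translation": [
    [15, -5.8, 0],
    [30, -11.6, 0],
    [35, -13.5, 0],
    [35, -13.5, 0],
    [35, -13.5, 0]
  ],
  "twist": [
    [0, 0, 0],
    [0, 0, 0],
    [0, 0, 0],
    [0, 0, 0],
    [0, 0, 0]
  ],
  "claw": [-1, -1, -1, -1, -1]
}}

```text
clock: 16.42
eef_pos: [0.5088, 0.187, 0.2867]
eef_rot: [3.14, -0.001, -1.752]
contact_force: [1.0, 0.3, -2.0]
finger_gap: 0.496
```

{"fn": "arm_command", "kwargs": {
  "translation": [
    [35, -13.5, 0],
    [35, -13.5, 0],
    [35, -13.5, 0],
    [35, -13.5, 0],
    [30, -11.6, 0]
  ],
  "twist": [
    [0, 0, 0],
    [0, 0, 0],
    [0, 0, 0],
    [0, 0, 0],
    [0, 0, 0]
  ],
  "claw": [-1, -1, -1, -1, -1]
}}

```text
clock: 16.83
eef_pos: [0.5424, 0.0073, 0.2871]
eef_rot: [3.14, -0.001, -1.753]
contact_force: [0.7, 0.2, -1.9]
finger_gap: 0.492
```

{"fn": "arm_command", "kwargs": {
  "translation": [
    [17, -7, 0],
    [0, 0, 10],
    [0, 0, 0],
    [0, 0, 0],
    [0, 0, 0]
  ],
  "twist": [
    [0, 0, 0],
    [0, 0, 0],
    [0, 0, 0],
    [0, 0, 0],
    [0, 0, 0]
  ],
  "claw": [-1, -1, -1, -1, -1]
}}

```text
clock: 17.25
eef_pos: [0.5466, -0.0076, 0.2775]
eef_rot: [3.141, -0.0, -1.752]
contact_force: [-0.0, 0.9, -1.9]
finger_gap: 0.493
```

Run:
```python
from h import *
s=r.sense(); print(s['clock'],s['eef_pos'],s['eef_rot'],s['contact_force'],s['finger_gap']*88)
for n in ['wrist','side']:
    im,d,K,C=grab(n); np.savez(n+'5.npz',im=im,d=d,K=K,C=C,T=T_tool())
from ring import ringfit
m,q=ringfit('wrist5.npz')
f=np.load('wrist5.npz'); print('spindle top expected px',proj([[.5594,-.0113,.136]],f['K'],f['C'])); w=f['im']
save('w5.png',np.hstack([cv2.resize(w[125:245,210:360],(560,448),interpolation=cv2.INTER_CUBIC)]))
```

```text
17.25 [ 0.54659258 -0.00759758  0.27750497] [ 3.14090793e+00 -4.60258613e-04 -1.75193906e+00] [-0.0396193   0.86371349 -1.92226235] 43.37681240709889
ring px [283.5141129  173.51209677] [252, 158, 64, 38, 496] z pct [112.8 113.4 113.9 114.3 115.2]
plane in tool (slope x,y; z) [-8.700000e-03 -8.700000e-03  1.138455e+02] 382 cloud circ [  1.15987269 -12.57075877  24.9140136 ]
contour 194 tool circ [  1.13 -12.87  25.01] x range -25.1 28.1 y min -40.0
spindle top expected px [[283.99583538 182.31536991]]
```

View pics/w5.png

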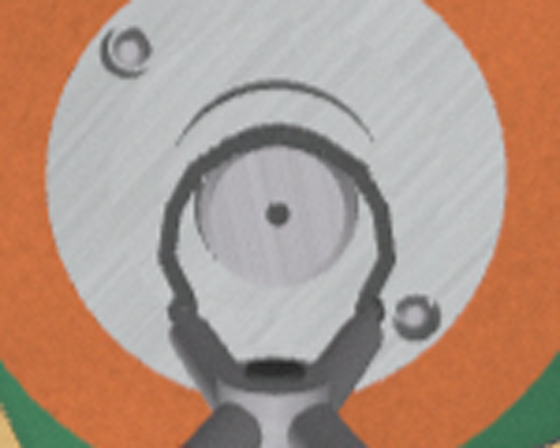

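Ring and spindle are both in view: spindle dot at crop (277,214), i.e. wrist pixel (284.2,182.3), against (284.0,182.3) predicted. The picture budget is used up, so from here I rely on numbers. I compute the remaining offset purely in camera/tool coordinates.

```bash
cat > rel.py <<'E'
import sys; from h import *
def rel(tag):
    f=np.load(tag); im,d,K,T=[f[k] for k in ['im','d','K','T']]; M=np.array(camera_params('wrist')['mount'])
    q=cloud(d,K,M)*1e3; V=cv2.cvtColor(im,cv2.COLOR_RGB2GRAY)
    zr=lambda px,z:ray(px,z/1e3,K,M)*1e3
    m=(d>0)&(abs(q[...,0])<40)&(q[...,1]<-8)&(q[...,1]>-60)&(q[...,2]>105)&(q[...,2]<120)&(V<125)
    m=max(blobs(m,20),key=lambda b:b[1][4])[2]; A=q[m]; A=A[A[:,1]<-14]
    pl=np.linalg.lstsq(np.c_[A[:,:2]-[0,-14],np.ones(len(A))],A[:,2],rcond=None)[0]; zt=pl[2]
    c=max(cv2.findContours(m.astype(np.uint8),0,1)[0],key=len)[:,0]; w=zr(c,zt)
    o=w[(np.hypot(w[:,0]-.4,w[:,1]+13.4)>25)&(w[:,1]<-5)]
    print('ring top z',zt.round(2),'slopes',pl[:2].round(4),'n',len(A)); 
    print('  outer x',o[:,0].min().round(2),o[:,0].max().round(2),'ymin',o[:,1].min().round(2),'cloud circ',(circ(A[:,:2]/1e3)*1e3).round(2),'outer circ',(circ(o/1e3)*1e3).round(2))
    return q,V,d,K,M,zr,m,zt
if __name__=='__main__':
    q,V,d,K,M,zr,m,zt=rel(sys.argv[1]); u,v=float(sys.argv[2]),float(sys.argv[3])
    p=V[int(v)-5:int(v)+6,int(u)-5:int(u)+6].astype(float); wt=np.clip(150-p,0,None)*(p<150); yy,xx=np.mgrid[-5:6,-5:6]; 
    if wt.sum()>0: u,v=int(u)+(wt*xx).sum()/wt.sum(),int(v)+(wt*yy).sum()/wt.sum()
    zs=np.median(q[int(v)-10:int(v)+10,int(u)-10:int(u)+10,2]); print('dot px',u,v,'top z',zs,'dot tool',zr((u,v),zs))
E
python3 rel.py wrist4.npz 284 182 | head -2; python3 rel.py wrist5.npz 284.2 182.3
```

```text
ring top z 113.51 slopes [-0.0019 -0.0122] n 424
  outer x -26.41 27.88 ymin -40.15 cloud circ [  0.85 -12.9   24.8 ] outer circ [  0.85 -12.85  26.45]
ring top z 113.54 slopes [-0.0093 -0.0035] n 399
  outer x -25.58 27.88 ymin -40.14 cloud circ [  0.9  -12.87  24.72] outer circ [  0.86 -12.89  26.23]
dot px 283.98056537102474 182.0088339222615 top z 141.74244827098636 dot tool [[  1.25583619 -13.60193535 141.74244827]]
```

{"fn": "arm_command", "kwargs": {
  "translation": [
    [0.35, -0.5, 9],
    [0, 0, 9],
    [0, 0, 0],
    [0, 0, 0]
  ],
  "twist": [
    [0, 0, 0],
    [0, 0, 0],
    [0, 0, 0],
    [0, 0, 0]
  ],
  "claw": [-1, -1, -1, -1]
}}

```text
clock: 17.68
eef_pos: [0.5467, -0.0083, 0.2587]
eef_rot: [3.14, -0.001, -1.752]
contact_force: [0.0, 0.8, -0.9]
finger_gap: 0.493
```

```bash
python3 - <<'E'
from h import *
from rel import rel
s=r.sense(); print(s['clock'],s['eef_pos'],s['eef_rot'],s['contact_force'],s['finger_gap']*88)
for k in range(5):
    im,d,K,C=grab('wrist'); np.savez(f'w6_{k}.npz',im=im,d=d,K=K,C=C,T=T_tool()); rel(f'w6_{k}.npz')
T=T_tool(); print(proj([[.5594,-.0113,.136]],K,C)); M=np.array(camera_params('wrist')['mount'])
q=cloud(d,K,M)*1e3
E
python3 rel.py w6_0.npz 284 187|tail -1; python3 rel.py w6_3.npz 284 187|tail -1
```

```text
17.6833 [ 0.54667642 -0.00826243  0.25873448] [ 3.13982101e+00 -8.63857092e-04 -1.75216194e+00] [ 0.0200245   0.76789168 -0.91295161] 43.389290926276296
ring top z 113.61 slopes [-0.0092 -0.0022] n 385
  outer x -25.58 27.89 ymin -39.3 cloud circ [  0.94 -12.61  24.8 ] outer circ [  0.86 -12.64  26.24]
ring top z 113.5 slopes [-0.009  -0.0073] n 381
  outer x -26.39 27.88 ymin -39.32 cloud circ [  0.93 -12.63  24.8 ] outer circ [  0.84 -12.63  26.25]
ring top z 113.65 slopes [-0.0045  0.0061] n 382
  outer x -25.56 27.89 ymin -39.3 cloud circ [  0.92 -12.64  24.8 ] outer circ [  0.88 -12.61  26.25]
ring top z 113.49 slopes [-0.0047 -0.0059] n 382
  outer x -25.57 27.88 ymin -39.32 cloud circ [  0.9  -12.64  24.79] outer circ [  0.84 -12.67  26.21]
ring top z 113.61 slopes [-0.0059  0.003 ] n 384
  outer x -26.4 27.89 ymin -39.3 cloud circ [  0.91 -12.62  24.8 ] outer circ [  0.86 -12.56  26.29]
[[283.51081455 187.78879823]]
dot px 283.2695147679325 186.65664556962025 top z 122.94120682726842 dot tool [[  0.54246519 -13.49135717 122.94120683]]
dot px 283.51338582677164 187.49763779527558 top z 124.20563995622155 dot tool [[  0.7629631  -12.43107735 124.20563996]]
```

```bash
cat > dot.py <<'E'
from h import *
def dot(tags,u,v,zs):
    fs=[np.load(t) for t in tags]; K=fs[0]['K']; M=np.array(camera_params('wrist')['mount'])
    V=np.mean([cv2.cvtColor(f['im'],cv2.COLOR_RGB2GRAY) for f in fs],0); d=np.median([f['d'] for f in fs],0)
    n=4; p=V[v-n:v+n+1,u-n:u+n+1]; b=np.percentile(p,70); w=np.clip(b-12-p,0,None); yy,xx=np.mgrid[v-n:v+n+1,u-n:u+n+1]
    print(p.astype(int)); px=((w*xx).sum()/w.sum(),(w*yy).sum()/w.sum())
    q=cloud(d,K,M)*1e3; zz=q[v-6:v+10,u-14:u+14,2]; print('top z pct',np.percentile(zz,[10,50,90]).round(2)); print('dot px',px,'tool',(ray(px,zs/1e3,K,M)*1e3).round(2)); return q
if __name__=='__main__':
    q=dot([f'w6_{k}.npz' for k in range(5)],284,187,123)
    dot(['wrist5.npz'],284,182,141.5)
E
python3 dot.py
```

```text
[[180 175 173 172 176 181 179 181 179]
 [181 166 138 130 131 150 175 181 179]
 [173 130  99  91  91 102 143 177 180]
 [155 101  85  83  84  85  99 172 181]
 [144  93  85  84  84  84  84 161 180]
 [141  92  85  84  84  83  92 161 179]
 [171 108  86  86  85  89 126 171 180]
 [184 155 124 100 107 131 167 179 179]
 [185 179 167 159 165 172 180 180 178]]
top z pct [123.34 123.89 124.37]
dot px (np.float64(283.3928923988154), np.float64(187.19554129647912)) tool [[  0.65 -12.99 123.  ]]
[[181 178 171 179 180 180 182 178 180]
 [181 180 139 148 134 135 154 175 179]
 [180 165 103  99  92  91 104 170 182]
 [182 133  89  82  82  86  83 139 175]
 [184 122  90  84  84  83  85 126 176]
 [183 133  90  86  84  82  83 146 176]
 [183 171 115  86  84  82 117 168 179]
 [183 181 166 142 119 140 164 178 176]
 [182 182 181 168 165 172 177 178 177]]
top z pct [140.92 141.76 142.69]
dot px (np.float64(283.98277347114555), np.float64(181.97372954349697)) tool [[  1.26 -13.69 141.5 ]]
```

{"fn": "arm_command", "kwargs": {
  "translation": [
    [-0.2, -0.2, 3],
    [0, 0, 3],
    [0, 0, 3],
    [0, 0, 0]
  ],
  "twist": [
    [0, 0, 0],
    [0, 0, 0],
    [0, 0, 0],
    [0, 0, 0]
  ],
  "claw": [-1, -1, -1, -1]
}}

```text
clock: 18.27
eef_pos: [0.547, -0.0083, 0.2498]
eef_rot: [3.14, -0.0, -1.753]
contact_force: [0.0, -0.9, -2.3]
finger_gap: 0.491
```

{"fn": "arm_command", "kwargs": {
  "translation": [
    [0, 0, 3],
    [0, 0, 3],
    [0, 0, 0],
    [0, 0, 0]
  ],
  "twist": [
    [0, 0, 0],
    [0, 0, 0],
    [0, 0, 0],
    [0, 0, 0]
  ],
  "claw": [-1, -1, -1, -1]
}}

```text
clock: 18.6
eef_pos: [0.5474, -0.0083, 0.2445]
eef_rot: [3.141, -0.0, -1.753]
contact_force: [-0.1, 0.3, -2.6]
finger_gap: 0.496
```

Run:
```python
from h import *
from rel import rel
from dot import dot
s=r.sense(); print(s['clock'],s['eef_pos'],s['eef_rot'],s['contact_force'],s['moment'],s['finger_gap']*88)
for k in range(4):
    im,d,K,C=grab('wrist'); np.savez(f'w7_{k}.npz',im=im,d=d,K=K,C=C,T=T_tool())
print(proj([[.5594,-.0113,.136]],K,C)); u,v=proj([[.5594,-.0113,.136]],K,C)[0].round().astype(int)
dot([f'w7_{k}.npz' for k in range(4)],u,v,108.9)
for k in range(4):
    try: rel(f'w7_{k}.npz')
    except Exception as e: print(e)
```

```text
18.6 [ 0.54735906 -0.00827258  0.24450521] [ 3.14115727e+00 -2.29424034e-04 -1.75261840e+00] [-0.13049456  0.29777535 -2.61439839] [-0.04709566  0.03627175  0.04141486] 43.62362428643387
[[283.7080191  191.94833221]]
[[182 177 155 145 143 163 181 181 182]
 [184 147 111 100  98 111 145 176 183]
 [169 109  85  83  84  85 100 145 180]
 [148  95  86  85  84  85  83 130 178]
 [141  94  83  84  84  84  83 132 176]
 [175 101  86  86  85  83  84 152 179]
 [185 136  90  87  86  84 122 173 178]
 [185 174 158 141 132 159 170 181 180]
 [186 184 179 171 171 181 181 182 180]]
top z pct [108.55 109.02 109.46]
dot px (np.float64(283.6354051054384), np.float64(191.62745098039215)) tool [[  0.82 -12.45 108.9 ]]
ring top z 113.52 slopes [-0.0069 -0.0037] n 381
  outer x -25.57 27.88 ymin -39.31 cloud circ [  0.91 -12.61  24.81] outer circ [  0.88 -12.6   26.26]
ring top z 113.36 slopes [-0.0104 -0.0132] n 380
  outer x -25.56 27.86 ymin -39.34 cloud circ [  0.91 -12.64  24.8 ] outer circ [  0.84 -12.68  26.23]
ring top z 113.44 slopes [-0.0112 -0.0091] n 382
  outer x -25.57 27.87 ymin -39.33 cloud circ [  0.91 -12.66  24.79] outer circ [  0.86 -12.62  26.27]
ring top z 113.57 slopes [-0.0099 -0.0029] n 377
  outer x -25.58 27.89 ymin -39.31 cloud circ [  0.91 -12.73  24.74] outer circ [  0.84 -12.65  26.22]
```

{"fn": "arm_command", "kwargs": {
  "translation": [
    [0, 0.15, 1.5],
    [0, 0, 1.5],
    [0, 0, 0],
    [0, 0, 0],
    [0, 0, 0]
  ],
  "twist": [
    [0, 0, 0],
    [0, 0, 0],
    [0, 0, 0],
    [0, 0, 0],
    [0, 0, 0]
  ],
  "claw": [-1, -1, -1, -1, -1]
}}

```text
clock: 19.22
eef_pos: [0.5474, -0.0082, 0.2418]
eef_rot: [3.142, -0.0, -1.753]
contact_force: [-0.3, 0.5, -2.2]
finger_gap: 0.495
```

```bash
cat > fin.py <<'E'
import sys; from h import *
from rel import rel
from dot import dot
s=r.sense(); print(s['clock'],s['eef_pos'],s['eef_rot'],s['contact_force'],s['moment'],s['finger_gap']*88)
t=sys.argv[1]; tags=[f'{t}_{k}.npz' for k in range(5)]
for g in tags:
    im,d,K,C=grab('wrist'); np.savez(g,im=im,d=d,K=K,C=C,T=T_tool())
u,v=proj([[.5594,-.0113,.136]],K,C)[0].round().astype(int)
q=dot(tags,u,v,106)
for g in tags[:3]: rel(g)
r_=np.mgrid[:420,:560][0]; rr=np.hypot(q[...,0]-.85,q[...,1]+12.6); ok=(q[...,1]<-14)&(r_<245)
for nm,lo,hi,a,b in(('disc',33,60,130,150),('disc rim',66,90,130,150)):
    A=q[ok&(rr>lo)&(rr<hi)&(q[...,2]>a)&(q[...,2]<b)]; pl=np.linalg.lstsq(np.c_[A[:,:2]-[.9,-12.6],np.ones(len(A))],A[:,2],rcond=None)[0]; print(nm,len(A),pl.round(4))
A=q[ok&(rr<30)&(rr>22)]; h,e=np.histogram(A[:,2],np.arange(104,124,.5)); print('hub/ring z hist',[(round(float(x),1),int(n)) for x,n in zip(e,h) if n])
E
python3 fin.py w8
```

```text
19.2167 [ 0.54735087 -0.00819655  0.24175291] [ 3.14158588e+00 -2.96470140e-05 -1.75263123e+00] [-0.29792636  0.48430436 -2.18972334] [-0.0872398  -0.02148564 -0.01272913] 43.545870909612226
[[183 177 148 122 119 134 177 182 183]
 [184 140 104  84  82  92 117 175 184]
 [170 105  85  83  84  83  83 142 178]
 [148  96  85  85  85  83  85 128 176]
 [143  93  87  86  84  84  83 133 177]
 [174  99  87  86  87  85  84 151 178]
 [185 149 108  90  86 120 140 174 179]
 [186 178 167 158 159 169 175 182 180]
 [187 186 181 177 178 181 181 182 181]]
top z pct [105.54 106.07 106.5 ]
dot px (np.float64(283.6742917847026), np.float64(192.27606232294616)) tool [[  0.84 -12.61 106.  ]]
ring top z 113.65 slopes [-0.0068  0.0025] n 379
  outer x -25.59 27.89 ymin -39.29 cloud circ [  0.91 -12.66  24.79] outer circ [  0.87 -12.58  26.27]
ring top z 113.63 slopes [-0.0072  0.0039] n 377
  outer x -25.59 27.89 ymin -39.3 cloud circ [  0.9  -12.65  24.8 ] outer circ [  0.85 -12.63  26.24]
ring top z 113.66 slopes [-0.0078  0.001 ] n 379
  outer x -25.59 27.89 ymin -39.29 cloud circ [  0.9  -12.66  24.78] outer circ [  0.84 -12.63  26.23]
disc 4735 [-5.600000e-03 -2.500000e-03  1.391755e+02]
disc rim 7622 [-7.000000e-04  8.000000e-04  1.391535e+02]
hub/ring z hist [(112.5, 24), (113.0, 158), (113.5, 169), (114.0, 60), (114.5, 10), (115.0, 6), (115.5, 4), (116.0, 15), (116.5, 144), (117.0, 208), (117.5, 57), (118.0, 3), (118.5, 3), (119.0, 1), (120.0, 2), (120.5, 1), (121.0, 1), (122.0, 1), (122.5, 3), (123.0, 1)]
```

Ring is centred to about 0.1 mm and only 0.2–0.3 mm above the groove's middle, so I make one last small trim.

{"fn": "arm_command", "kwargs": {
  "translation": [
    [0, 0, 0.25],
    [0, 0, 0],
    [0, 0, 0],
    [0, 0, 0]
  ],
  "twist": [
    [0, 0, 0],
    [0, 0, 0],
    [0, 0, 0],
    [0, 0, 0]
  ],
  "claw": [-1, -1, -1, -1]
}}

```text
clock: 19.8
eef_pos: [0.5473, -0.0082, 0.2415]
eef_rot: [3.142, -0.0, -1.753]
contact_force: [1.0, -0.4, -2.1]
finger_gap: 0.493
```

```bash
python3 fin.py w9 | grep -v '^ *\[\?\[' ; python3 -c "
from h import *
s=r.sense(); print(s['contact_force'],s['finger_gap']*88,abs(s['qvel']).max()); print(r.close_job())"
```

```text
19.8 [ 0.54731844 -0.00820479  0.24149351] [ 3.14155109e+00 -3.53614102e-05 -1.75256036e+00] [ 1.0120455  -0.38068466 -2.0945769 ] [-0.0038936   0.00624476  0.02802538] 43.36428401778903
top z pct [105.35 105.78 106.23]
dot px (np.float64(283.6841954022988), np.float64(192.37564655172412)) tool [[  0.85 -12.53 106.  ]]
ring top z 113.56 slopes [-0.0058 -0.0035] n 381
  outer x -25.58 27.88 ymin -39.31 cloud circ [  0.93 -12.67  24.78] outer circ [  0.87 -12.6   26.27]
ring top z 113.53 slopes [-0.0103 -0.0042] n 381
  outer x -25.57 27.88 ymin -39.31 cloud circ [  0.89 -12.66  24.8 ] outer circ [  0.86 -12.58  26.28]
ring top z 113.44 slopes [-0.0058 -0.0076] n 380
  outer x -25.57 27.87 ymin -39.33 cloud circ [  0.91 -12.65  24.79] outer circ [  0.87 -12.63  26.26]
disc 4746 [-5.700000e-03 -2.500000e-03  1.388897e+02]
disc rim 7635 [-5.000000e-04  3.000000e-04  1.388305e+02]
hub/ring z hist [(112.0, 1), (112.5, 38), (113.0, 148), (113.5, 181), (114.0, 45), (114.5, 5), (115.0, 5), (115.5, 13), (116.0, 77), (116.5, 222), (117.0, 101), (117.5, 20), (118.0, 1), (118.5, 2), (119.0, 1), (119.5, 1), (120.0, 2), (120.5, 1), (121.0, 2), (121.5, 1), (122.0, 1)]
[-0.37664393 -0.40506237 -1.6278676 ] 43.462862621173635 0.001752080811356762
the job is handed in; nothing more can be done
None
```

I put the wheel on the spindle and let go of it. I then squeezed the pliers at 40 N in the block, carried the ring to the groove and handed the job in with them still squeezed. It took about 20 of the 58 s.

**Wheel:** It was lowered over the pins, and the contact force showed it land at the right height. It lies flat to about 0.05°. After release, its hub top read 0.1246 m against the nominal 0.125 m, with both pins visible in the holes.

**Ring:** My last checks were:

| Check | Result |
|---|---|
| Squeeze | handles 43.4 mm over the outsides, just past the 45 mm stop |
| Centring on the spindle | within about 0.15 mm |
| Height | within about 0.1 mm of the groove's middle, about 0.8–0.9 mm clear of the hub |
| Tilt | roughly 0.4–0.5° |
| Force on the tool | only about the pliers' own weight (about 2 N), so the ring is not leaning |

**Disagreements:**
- The camera heights (wheel, drive plate and spindle) read about 0.3 mm low throughout.
- Views taken at different wrist angles put the spindle up to 0.7 mm apart. I centred the ring using only pictures that showed ring and spindle together.
- The side camera's few points on the ring suggested more tilt (about 4°), but I trusted the repeated wrist readings instead.

I used all 12 picture views before the final descent, so those last checks are numbers from the wrist camera rather than a look at the picture.

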